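Clip filter modules into a test chassis, secure the lid and switch on

TASK

Put every filter module on the bench into the chassis bay of its own colour, toe towards the front, and press that bay's clip down until it snaps over the toe. Then shut the clear lid and turn both brass turnbuttons fully over it, and only after that press the green button on the supply until it clicks in and stays in. Leave the other things on the bench alone.

Things in the scene. Friction and masses are not known exactly. Their poses are not given: they have to be found in the camera images.
- chassis: fixed open black box 155 (x) x 290 (y) x 64 high, walls 5, floor 6; origin under its centre, front (-x) towards the robot. Bays at x = +12.5: red y = +80, yellow 0, blue -80; strips 12 high leave a module 4 mm play each way. Clear lid hinged at the far rim (hinge line x = +77.5, height 64, along y). Turnbutton pivots at x = -89.5, y = +90 (left) and -80 (right)
- lid (a joint): lid angle, rad: 0 = shut flat on the rim, 1.57 = upright; stiff hinge, stays where left (3.5 N at the free edge moves it). Clear plate 150 (hinge to free edge) x 286 x 6 thick, lower face in the hinge plane when shut; black grip bar 12 x 60 x 18 high on the middle of the outer face, 115 from the hinge; can be pushed shut from behind with closed fingertips
- power (a joint): travel in m of the supply's green latching push button: 0 = out, 0.008 = in; its resistance peaks near 8 N at about 1 mm, and past 4 mm it snaps in and stays in
- power_top (a point): top centre of the green button cap (28 mm dia, 17 mm proud when out, 87 mm over the bench) on top of the supply, a fixed black box 100 x 110 x 70 high; pressed straight down
- turnbutton_left (a joint): left brass turnbutton, rad: about 0 (-0.4 to 0.1) = bar along the chassis front, pointing to its +y; grows clockwise seen from above; 1.57 = bar points to +x, over the lid's front edge; stop at 1.62. Stays where left. Bar 14 wide, reaches 45 from the pivot, top 82 mm over the bench; a red upright tab (10 dia, top at 96) 38 from the pivot takes about 2 N to push
- turnbutton_right (a joint): right brass turnbutton, rad: about 0 (-0.4 to 0.1) = bar along the chassis front, pointing to its +y; grows clockwise seen from above; 1.57 = bar points to +x, over the lid's front edge; stop at 1.62. Stays where left. Bar 14 wide, reaches 45 from the pivot, top 82 mm over the bench; a red upright tab (10 dia, top at 96) 38 from the pivot takes about 2 N to push
- module_red: loose filter module, red fin, 160 g (None if absent). Aluminium block 50 (x) x 46 (y) x 26 high, origin at the centre of its underside; a dark toe 18 long x 40 wide x 20 high on its -x face (x -43 to -25); on top a fin 36 (x) x 12 (y), from 26 to 54 high: pinch it across y. Belongs in the red bay, toe towards the chassis front
- bay_red (a point): where the red module's origin belongs, on the chassis floor (6 mm over the bench); axes as the chassis
- clip_red (a joint): red bay's snap clip, rad: 0 = standing up at 60 degrees, leaning to +x; 1.05 = flat. Arm hinged 69 in front (-x) of the bay point, 33.5 mm over the bench, with a free roller (10 dia, 20 wide) 34 from the hinge. Pressed straight down on the roller it resists up to about 7 N, past 0.53 it snaps flat and stays, over a seated toe (roller top then 38.5 mm over the bench); it then bars the bay
- clip_red_tip (a point): centre of the roller at the end of the red clip
- module_yellow: loose filter module, yellow fin, 160 g (None if absent). Aluminium block 50 (x) x 46 (y) x 26 high, origin at the centre of its underside; a dark toe 18 long x 40 wide x 20 high on its -x face (x -43 to -25); on top a fin 36 (x) x 12 (y), from 26 to 54 high: pinch it across y. Belongs in the yellow bay, toe towards the chassis front
- bay_yellow (a point): where the yellow module's origin belongs, on the chassis floor (6 mm over the bench); axes as the chassis
- clip_yellow (a joint): yellow bay's snap clip, rad: 0 = standing up at 60 degrees, leaning to +x; 1.05 = flat. Arm hinged 69 in front (-x) of the bay point, 33.5 mm over the bench, with a free roller (10 dia, 20 wide) 34 from the hinge. Pressed straight down on the roller it resists up to about 7 N, past 0.53 it snaps flat and stays, over a seated toe (roller top then 38.5 mm over the bench); it then bars the bay
- clip_yellow_tip (a point): centre of the roller at the end of the yellow clip
- module_blue: loose filter module, blue fin, 160 g (None if absent). Aluminium block 50 (x) x 46 (y) x 26 high, origin at the centre of its underside; a dark toe 18 long x 40 wide x 20 high on its -x face (x -43 to -25); on top a fin 36 (x) x 12 (y), from 26 to 54 high: pinch it across y. Belongs in the blue bay, toe towards the chassis front
- bay_blue (a point): where the blue module's origin belongs, on the chassis floor (6 mm over the bench); axes as the chassis
- clip_blue (a joint): blue bay's snap clip, rad: 0 = standing up at 60 degrees, leaning to +x; 1.05 = flat. Arm hinged 69 in front (-x) of the bay point, 33.5 mm over the bench, with a free roller (10 dia, 20 wide) 34 from the hinge. Pressed straight down on the roller it resists up to about 7 N, past 0.53 it snaps flat and stays, over a seated toe (roller top then 38.5 mm over the bench); it then bars the bay
- clip_blue_tip (a point): centre of the roller at the end of the blue clip
- driver_yellow: yellow screwdriver lying on the bench: leave alone
- driver_black: black screwdriver lying on the bench: leave alone
- solder: solder reel, 52 mm dia, 34 tall: leave alone
- mug: blue mug, 76 mm dia, 85 tall: leave alone
- grease: low tin, 64 mm dia, 45 tall: leave alone
- meter: yellow multimeter, 150 x 80 x 34, lying flat: leave alone
There are look-alikes about, which are no part of the job. What is shaped like the module_red but orange is not meant.

How it is judged:
By the outcome, as a careful person would: the job done as asked, in the order asked, and still so for the second after the job is handed in, with the robot touching nothing.
Of module_red, module_yellow, module_blue only 2 to 3 are there at a start; the rules pass over those that are not, and their reading is None.
At some moment in a run one of module_red, module_yellow, module_blue may be knocked a few centimetres aside while the robot is not near it.
It also fails if it takes over 210 s, if anything falls off the work surface, if the arm or the gripper's body presses on something with over 40 N, if the wrist force passes 120 N, or if a joint passes its speed limit or range.

ROBOT

A 6-joint arm with a two-finger parallel gripper is mounted at the origin on the work surface. World frame = base frame: x ahead of the robot, y to its left, z up, the work surface at z = 0. Lengths are in mm, angles in degrees, forces in N, time in s.
With the tool pointing down it reaches from about 225 to 875 mm from the base axis. Payload 3.4 kg.
Tool frame: the origin (TCP) lies on the centre line of the jaws, within the pads' length; the fingertips stand 22 mm ahead of it and the grasp point (between the pads) lies 3 mm ahead of it; y points along the fingers, z is the direction in which the jaws open and shut, and the axes are right-handed (so a half turn about y gives the same grasp; the last joint's range is limited). The gripper opens to 85 mm and grips with 20 to 120 N. Pads are 22 mm wide; open, the fingers measure 114 mm over their backs; the gripper's body (76 mm by 85 mm) begins 54 mm behind the grasp point. The pads swing forward as they close: fully open they stand 13 mm farther back than shut.
Start: joints at [69.729, 15.808, 86.224, -0, 77.962, -6.933], TCP at [132.669, 559.52, 218.028] pointing down, gripper open.
Joint ranges: [-165.64, 165.64], [-43.16, 119.46], [12.63, 154.43], [-67.54, 247.53], [6.08, 155.33], [-154.97, 154.97]. Speed limits (degrees/s): [147.25, 147.25, 180, 180, 180, 180].

INTERFACE

Orientations are given as [roll, pitch, yaw] about the fixed x, y, z axes, in that order (R = Rz(yaw) Ry(pitch) Rx(roll)).
In Python, from rig import robot gives the robot as it stands.
- The arm moves only by the tool apply_moves, never from a script. Its argument "commands" is a list of rows, each a list of 6 numbers: the shift along the tool's x, y, z in mm, then the turn, a rotation vector about the tool's x, y, z in degrees. In form: [[dx, dy, dz, rx, ry, rz], ...]. A call has 1 to 8 rows; each row shifts and turns the commanded pose from where the row before left it, along the tool's axes as they then stand; what a row does not reach is not made up. A row lasts 1/12 s, in which the tool goes at most 41.7 mm and 7.16 degrees, less where a joint would pass 70% of its speed; a pose out of reach is approached as far as the arm can. A call is refused whole if a number of a shift passes 41.7 or a number of a turn 7.16, either way. A call with a gripper value outside its range is refused whole. "grip" is the gripper command: -1 is shut, 1 is fully open, values between are in proportion, set as the call begins (left out, the last holds). The fingers move at their own pace and stop on an object; "squeeze" is the grip in N (left out, the last holds). Time passes only in rows, so rows that do not move let the fingers close. It gives the time, the measured TCP pose, the force and the opening at its end, in the units of the state.
- robot.observe(): the state, without advancing time (a new reading comes with each control period).
- robot.read_camera(name): name is "side" or "top"; returns the picture (480x640x3 uint8, red, green, blue); there is no depth.
- robot.camera_info(name): a dict with "vfov" (degrees; the focal length in pixels is half the picture's height over the tangent of half this angle, whatever the lens; pixels are square), "cx", "cy" (the principal point, pixels), "extrinsics" (4x4, takes a point from world to camera coordinates). Camera axes: x right, y down, z forward; pixel columns grow to the right and rows downward; lengths in mm; the calibration is good to about 2 mm. A picture is of the moment at which its call begins. camera_info takes no time and is no camera call.
- robot.close_job(): hands the job in, once; it reports no verdict.
The state is a dict: "t": time; "joint_positions": joint angles; "joint_vel": joint speeds; "effort": joint torques, N m; "position": TCP position; "orientation": TCP orientation; "wrist_force": force on the tool from outside, world axes, zero at the start; "wrist_torque": the same for the moment, N m; "gripper_width": finger opening in mm.
Only numpy, scipy, OpenCV 4.12 (cv2) and the standard library are available. Lean on these libraries where they do the work, as an engineer would, in place of code of your own. Each camera call takes 0.05 s, during which the arm holds its last target.

## Working session

There is one attempt and no reset: what is moved stays moved. The work goes in short steps, Python scripts to look and compute and a tool call to move; the robot and the scene stay as the last step left them, time stands still between calls to the robot, and variables do not carry over. Pictures are saved under pics/ and viewed, and the job is handed in when it is done.

Besides the shell and the picture viewer there is one more tool, called after "Request:" by a JSON object that holds its "method" and its "body". apply_moves: Moves the arm, as the interface text tells. Its arguments: {"type":"object","properties":{"commands":{"type":"array"},"grip":{"type":"number"},"squeeze":{"type":"number"}},"required":["commands"]}

```bash
ls; mkdir -p pics
python3 - <<'E'
from rig import robot
import cv2
print(robot.observe())
for n in("top","side"):
    print(n,robot.camera_info(n))
    im=robot.read_camera(n); cv2.imwrite(f"pics/{n}0.png",im[:,:,::-1])
E
```

```text
pics
{'t': 0.0, 'joint_positions': array([ 6.97289184e+01,  1.58470760e+01,  8.62953179e+01, -1.83948286e-04,
        7.79627383e+01, -6.93305931e+00]), 'joint_vel': array([ 0.0409141 , -0.01060656, -0.05637232,  0.01989796, -0.05351808,
        0.08586901]), 'effort': array([-1.43624598e-03, -4.16774118e+01, -2.45797294e+01, -2.29840653e-04,
        1.10629937e-02,  3.55433247e-05]), 'position': array([132.4639743 , 558.9598795 , 217.14449794]), 'orientation': array([-9.01043852e+01,  1.25119536e-02, -1.33379951e+01]), 'wrist_force': array([-0.51382214, -0.02784825, -0.53926694]), 'wrist_torque': array([-0.00772806, -0.01041175,  0.00870949]), 'gripper_width': 85.2835744104286}
top {'vfov': 53.25299152523279, 'cx': 325.4999645461515, 'cy': 234.07556966860815, 'extrinsics': array([[-7.97084476e-03, -9.99922248e-01, -9.58974885e-03,
         2.07154805e+01],
       [-9.80740175e-01,  9.68881552e-03, -1.95076487e-01,
         5.41985576e+02],
       [ 1.95154233e-01,  7.85012757e-03, -9.80741149e-01,
         1.05675506e+03],
       [ 0.00000000e+00,  0.00000000e+00,  0.00000000e+00,
         1.00000000e+00]])}
side {'vfov': 54.521379713761135, 'cx': 318.15133019097954, 'cy': 238.2759351115143, 'extrinsics': array([[-9.78209293e-01, -2.06163159e-01, -2.45628066e-02,
         5.25037519e+02],
       [-8.40810160e-02,  5.01536793e-01, -8.61040782e-01,
         1.20542140e+02],
       [ 1.89834038e-01, -8.40212829e-01, -5.07942359e-01,
         9.44385926e+02],
       [ 0.00000000e+00,  0.00000000e+00,  0.00000000e+00,
         1.00000000e+00]])}
```

View pics/top0.png

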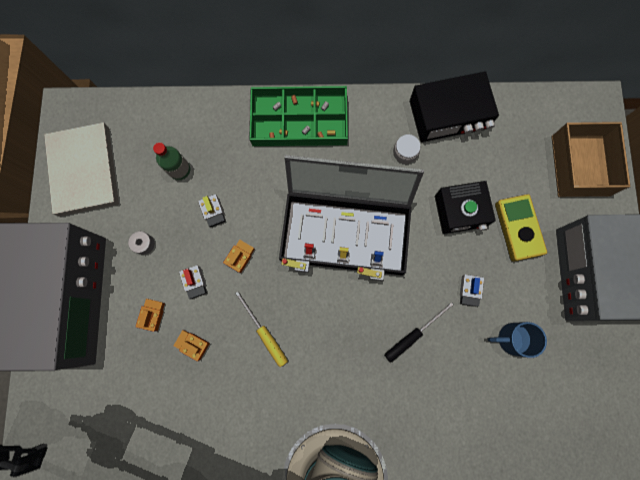

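View pics/side0.png

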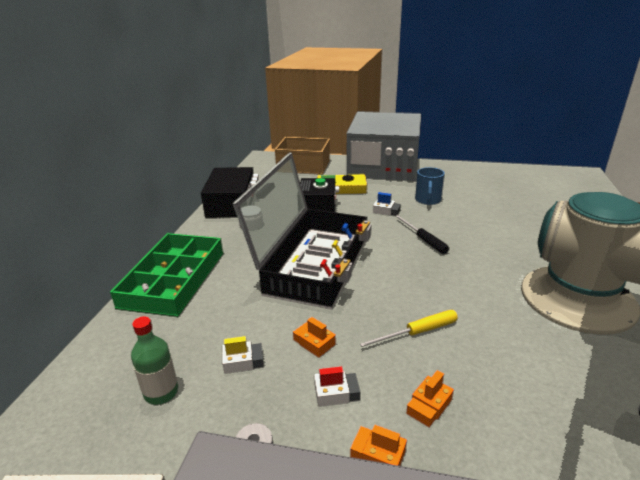

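Top view: red module at (192,282), yellow at (211,209), blue at (472,289). The orange look-alikes are at (238,256), (151,316) and (191,346); they are not meant. The chassis is near (347,225) and the green button at (469,208). Next come the close crops.

```bash
cat > h.py <<'E'
import numpy as np,cv2
from rig import robot
def K(n):
    i=robot.camera_info(n); f=240/np.tan(np.radians(i["vfov"]/2)); return f,i["cx"],i["cy"],np.array(i["extrinsics"])
def proj(n,P):
    f,cx,cy,E=K(n); q=np.atleast_2d(P)@E[:3,:3].T+E[:3,3]; return np.c_[f*q[:,0]/q[:,2]+cx,f*q[:,1]/q[:,2]+cy]
def ray(n,uv):
    f,cx,cy,E=K(n); d=np.array([(uv[0]-cx)/f,(uv[1]-cy)/f,1.]); R=E[:3,:3]; return -R.T@E[:3,3],R.T@d
def onz(n,uv,z):
    o,d=ray(n,uv); return o+d*(z-o[2])/d[2]
def tri(a,b):
    A=[];B=[]
    for n,uv in(("top",a),("side",b)):
        o,d=ray(n,uv); d=d/np.linalg.norm(d); M=np.eye(3)-np.outer(d,d); A.append(M);B.append(M@o)
    return np.linalg.lstsq(np.vstack(A),np.hstack(B),rcond=None)[0]
def shot(n,name):
    im=robot.read_camera(n)[:,:,::-1].copy(); cv2.imwrite(f"pics/{name}.png",im); return im
def crop(im,x0,y0,x1,y1,s,name):
    cv2.imwrite(f"pics/{name}.png",cv2.resize(im[y0:y1,x0:x1],None,fx=s,fy=s,interpolation=cv2.INTER_CUBIC))
E
python3 - <<'E'
from h import *
t=cv2.imread("pics/top0.png");s=cv2.imread("pics/side0.png")
crop(t,272,150,432,285,5,"c_ch")
a=cv2.resize(t[195:305,170:250],None,fx=5,fy=5,interpolation=cv2.INTER_CUBIC)
b=cv2.resize(t[195:305,440:520],None,fx=5,fy=5,interpolation=cv2.INTER_CUBIC)
cv2.imwrite("pics/c_mod.png",np.hstack([a,b]))
crop(s,230,150,390,310,3.7,"c_sch")
E
```

```text
(no output)
```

View pics/c_ch.png

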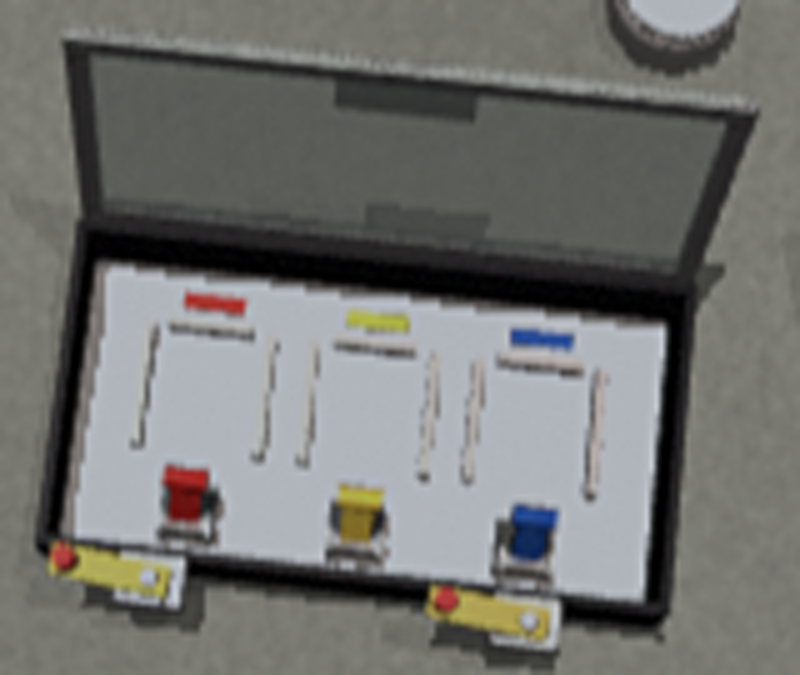

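View pics/c_mod.png

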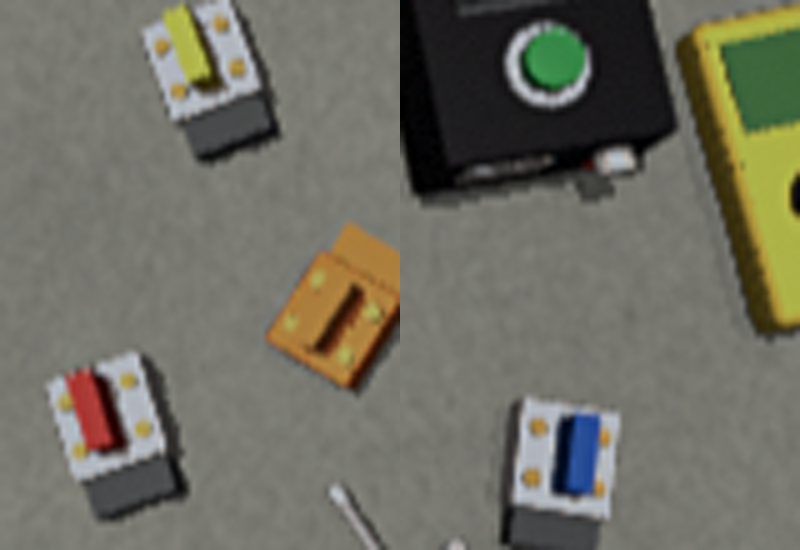

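View pics/c_sch.png

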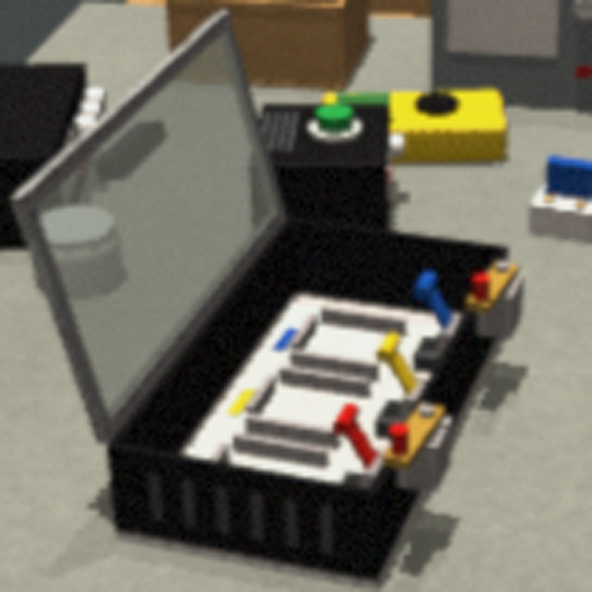

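```bash
cat >> h.py <<'E'
from scipy.optimize import least_squares
def rot(a): return np.array([[np.cos(a),-np.sin(a)],[np.sin(a),np.cos(a)]])
def modmeas(im,c,box):
    # c colour, box=x0,y0,x1,y1 in top image ; white top face at z=26 -> rect in world
    x0,y0,x1,y1=box; S=4
    sub=cv2.resize(im[y0:y1,x0:x1],None,fx=S,fy=S,interpolation=cv2.INTER_CUBIC)
    h=cv2.cvtColor(sub,cv2.COLOR_BGR2HSV)
    rng={"red":[((0,140,60),(6,255,255)),((172,140,60),(180,255,255))],"yellow":[((24,110,60),(34,255,255))],"blue":[((105,120,50),(125,255,255))]}[c]
    m=sum(cv2.inRange(h,*r) for r in rng)
    w=cv2.inRange(h,(0,0,160),(180,60,255))
    n,l,st,ce=cv2.connectedComponentsWithStats(w); 
    wl=(l==1+np.argmax(st[1:,4])).astype(np.uint8)
    def toW(mask,z):
        cs,_=cv2.findContours(mask,cv2.RETR_EXTERNAL,cv2.CHAIN_APPROX_NONE)
        p=max(cs,key=cv2.contourArea)[:,0,:]
        return np.array([onz("top",((a+.5)/S-.5+x0,(b+.5)/S-.5+y0),z)[:2] for a,b in p],np.float32)
    r1=cv2.minAreaRect(toW(wl,26)); 
    # fin top: bright part
    v=h[:,:,2].astype(float); vv=v[m>0]; th=(np.percentile(vv,95)+np.percentile(vv,15))/2
    ft=((m>0)&(v>th)).astype(np.uint8)
    r2=cv2.minAreaRect(toW(ft,54))
    return r1,r2
E
python3 - <<'E'
from h import *
t=cv2.imread("pics/top0.png")
for c,b in(("red",(170,255,215,305)),("yellow",(190,185,232,232)),("blue",(450,265,495,310))):
    print(c,*modmeas(t,c,b),sep="\n  ")
def g(p): return ((p[0]+.5)/5-.5+272,(p[1]+.5)/5-.5+150)
pts=[((40,545),(-77.5,145,64)),((665,618),(-77.5,-145,64)),((695,285),(77.5,-145,64)),((148,578),(-89.5,90,84)),((528,622),(-89.5,-80,84))]
obs=np.array([g(p[0]) for p in pts]);L=np.array([p[1] for p in pts],float)
def W(q,L): L=np.atleast_2d(np.array(L,float)); return np.c_[L[:,:2]@rot(q[2]).T+q[:2],L[:,2]]
f=lambda q:(proj("top",W(q,L))-obs).ravel()
r=least_squares(f,[550,0,-.1]);print(r.x,np.degrees(r.x[2]),r.fun.round(2))
# green button
for n,im,box in(("top",t,(455,195,485,222)),("side",cv2.imread("pics/side0.png"),(305,170,340,195))):
    x0,y0,x1,y1=box;h=cv2.cvtColor(im[y0:y1,x0:x1],cv2.COLOR_BGR2HSV);m=cv2.inRange(h,(50,120,90),(80,255,255));M=cv2.moments(m,True);u=(M["m10"]/M["m00"]+x0,M["m01"]/M["m00"]+y0);print(n,u,onz(n,u,87 if n=="top" else 85),m.sum()/255)
E
```

```text
red
  ((446.6043701171875, 332.8592224121094), (49.27979278564453, 44.93964767456055), 19.284692764282227)
  ((446.3892517089844, 332.6681213378906), (34.35295867919922, 11.028953552246094), 20.795976638793945)
yellow
  ((618.971923828125, 295.0323181152344), (48.75469207763672, 44.69438171386719), 21.565467834472656)
  ((619.1144409179688, 294.7466125488281), (35.361976623535156, 10.982399940490723), 22.148244857788086)
blue
  ((421.3066711425781, -324.7040100097656), (45.045326232910156, 49.273372650146484), 79.62480926513672)
  ((420.8526306152344, -324.7032470703125), (10.924962043762207, 34.482765197753906), 81.09876251220703)
[ 5.43495801e+02 -2.97134547e+01 -1.22498731e-01] -7.018660297247925 [-1.3  -0.04  0.96 -0.26  0.44  0.15 -0.11  0.13  0.   -0.05]
top (470.59, 206.22) [ 596.62113499 -313.86367863   87.        ] 100.0
side (323.03125, 178.609375) [ 589.10208343 -323.92073104   85.        ] 64.0
```

```bash
cat >> h.py <<'E'
CH=np.array([543.5,-29.7,np.radians(-7.0)])
def ch(L,q=CH): L=np.atleast_2d(np.array(L,float)); return np.c_[L[:,:2]@rot(q[2]).T+q[:2],L[:,2]]
def rows(p0,yaw0,p1,yaw1,vmax=40,n=None):
    p=np.array(p0,float);y=float(yaw0);p1=np.array(p1,float)
    d=np.linalg.norm(p1-p);dt=yaw1-y
    n=n or int(max(1,np.ceil(d/vmax),np.ceil(abs(dt)/7)));out=[]
    s0=p.copy();y0=y
    for i in range(1,n+1):
        tgt=s0+(p1-s0)*i/n; r=rot(np.radians(y)); e=r.T@(tgt-p)[:2]
        row=[round(e[0]),round(p[2]-tgt[2]),round(e[1]),0,round((y-(y0+dt*i/n))*2)/2,0]
        out.append(row); p[:2]+=r@np.array([row[0],row[2]]);p[2]-=row[1];y-=row[4]
    for k in range(0,n,8): print(out[k:k+8])
    print("ends",p.round(1),round(y,1)); return p,y
def here():
    o=robot.observe(); return o["position"],o["orientation"][2]
def st():
    o=robot.observe();print("t%.1f"%o["t"],o["position"].round(1),o["orientation"].round(1),"F",o["wrist_force"].round(1),"w%.1f"%o["gripper_width"])
E
python3 - <<'E'
from h import *
for u in((105,370),(72,368),(70,222)): print(onz("top",u,0),onz("top",u,150))
names=[("bay"+c,(12.5,y,6)) for c,y in(("r",80),("y",0),("b",-80))]+[("tip"+c,(-39.5,y,62.9)) for c,y in(("r",80),("y",0),("b",-80))]+[("tabL",(-89.5,128,96)),("tabR",(-89.5,-42,96))]
for n,p in names:
    w=ch(p);print(n,w.round(1),proj("top",w).round(1),proj("side",w).round(1),"crop",((proj("top",w)-[272,150])*5).round())
# lid angle: free edge top corners seen in crop at (65,38) and (757,103)
for a in np.arange(1.5,2.1,.1):
    for yy in(143,-143):
        w=ch((77.5-150*np.cos(a),yy,64+150*np.sin(a)));print(round(a,1),yy,((proj("top",w)-[272,150])*5).round(),((proj("side",w)-[230,150])*3.7).round())
p,y=rows([132.7,559.5,218],-13.3,[300,360,170],20)
rows(p,y,[446.5,332.8,120],20)
E
```

```text
[237.30172057 528.85725079   0.        ] [248.88070856 460.35383755 150.        ]
[242.32781852 605.98859413   0.        ] [253.24682701 527.35702462 150.        ]
[589.26062357 644.15421791   0.        ] [554.62370742 560.51110076 150.        ]
bayr [[565.7  48.2   6. ]] [[312.3 228.5]] [[300.4 280.8]] crop [[202. 393.]]
bayy [[555.9 -31.2   6. ]] [[345.1 232.1]] [[312.7 261.3]] crop [[365. 411.]]
bayb [[ 546.2 -110.6    6. ]] [[378.  235.8]] [[323.7 244. ]] crop [[530. 429.]]
tipr [[514.   54.5  62.9]] [[308.7 245.5]] [[322.7 262.7]] crop [[183. 477.]]
tipy [[504.3 -24.9  62.9]] [[343.4 249.4]] [[334.1 243.5]] crop [[357. 497.]]
tipb [[ 494.5 -104.3   62.9]] [[378.4 253.2]] [[344.2 226.6]] crop [[532. 516.]]
tabL [[470.3 108.3  96. ]] [[283.7 262.7]] [[339.2 265.7]] crop [[ 58. 564.]]
tabR [[449.5 -60.5  96. ]] [[360.5 271.4]] [[361.2 224.6]] crop [[442. 607.]]
1.5 143 [[ 45. 139.]] [[ 97. 200.]]
1.5 -143 [[750. 215.]] [[291.   8.]]
1.6 143 [[ 49. 104.]] [[ 70. 195.]]
1.6 -143 [[753. 179.]] [[269.   5.]]
1.7 143 [[54. 70.]] [[ 44. 194.]]
1.7 -143 [[755. 145.]] [[247.   5.]]
1.8 143 [[60. 38.]] [[ 19. 195.]]
1.8 -143 [[756. 112.]] [[226.   7.]]
1.9 143 [[65.  9.]] [[ -6. 199.]]
1.9 -143 [[757.  82.]] [[206.  11.]]
2.0 143 [[ 71. -18.]] [[-28. 205.]]
2.0 -143 [[757.  55.]] [[186.  17.]]
2.1 143 [[ 76. -41.]] [[-49. 214.]]
2.1 -143 [[756.  30.]] [[168.  25.]]
[[30, 7, -22, 0, -5.0, 0], [28, 7, -25, 0, -4.5, 0], [25, 7, -27, 0, -5.0, 0], [24, 6, -29, 0, -4.5, 0], [21, 7, -31, 0, -5.0, 0], [18, 7, -32, 0, -4.5, 0], [15, 7, -34, 0, -5.0, 0]]
ends [299.7 359.6 170. ] 20.2
[[32, 12, -19, 0, 0.0, 0], [32, 13, -19, 0, 0.0, 0], [32, 12, -19, 0, 0.0, 0], [33, 13, -19, 0, 0.0, 0]]
ends [447.  332.8 120. ] 20.2
```

Request:
{"method": "apply_moves", "body": {"commands": [[30,7,-22,0,-5,0],[28,7,-25,0,-4.5,0],[25,7,-27,0,-5,0],[24,6,-29,0,-4.5,0],[21,7,-31,0,-5,0],[18,7,-32,0,-4.5,0],[15,7,-34,0,-5,0]], "grip": 0}}

```text
t: 0.68
position: [300.1, 357.9, 169.5]
orientation: [-90.0, 0.0, 20.4]
wrist_force: [0.3, -0.6, 0.3]
gripper_width: 42.3
```

Request:
{"method": "apply_moves", "body": {"commands": [[32,12,-19,0,0,0],[32,13,-19,0,0,0],[32,12,-19,0,0,0],[33,13,-19,0,0,0],[0,0,0,0,0,0],[0,0,0,0,0,0]]}}

```text
t: 1.18
position: [447.8, 331.6, 118.3]
orientation: [-90.0, 0.2, 20.0]
wrist_force: [-0.7, 0.0, 0.1]
gripper_width: 42.5
```

Run:
```python
from h import *
st()
t=shot("top","t1");s=shot("side","s1");st()
a=cv2.resize(t[180:320,130:270],(560,560),interpolation=cv2.INTER_CUBIC)
cv2.imwrite("pics/c1.png",a);crop(s,210,230,420,430,2.8,"c1s")
```

```text
t1.2 [447.8 331.6 118.3] [-90.    0.2  20. ] F [-0.7  0.   0.1] w42.5
t1.3 [445.7 332.4 119.6] [-90.    0.1  20.1] F [-1.1  0.3 -0.6] w42.5
```

View pics/c1s.png

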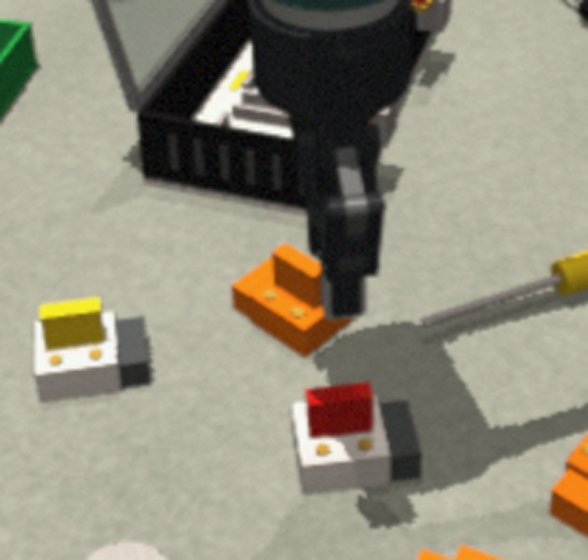

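View pics/t1.png

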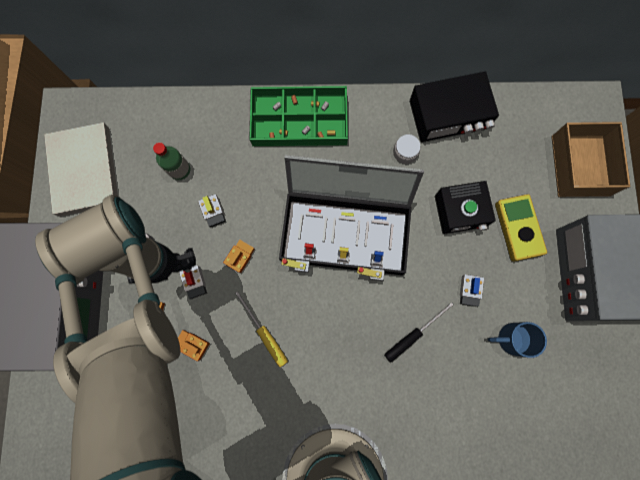

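Run:
```python
from h import *
print(((proj("side",[[446,332,98],[446.5,332.8,54],[446.5,332.8,40],[619,295,54]])-[210,230])*2.8).round())
st()
```

```text
[[336. 331.]
 [336. 391.]
 [336. 409.]
 [ 66. 305.]]
t1.3 [445.7 332.4 119.6] [-90.    0.1  20.1] F [-1.1  0.3 -0.6] w42.5
```

Side view: the red fin top sits where the top-view position predicts, so the two cameras agree. Going down to grasp.

Request:
{"method": "apply_moves", "body": {"commands": [[0,25,0,0,0,0],[0,25,0,0,0,0],[0,18,0,0,0,0],[0,0,0,0,0,0],[0,0,0,0,0,0]]}}

```text
t: 1.7
position: [445.0, 332.8, 52.1]
orientation: [-90.0, 0.1, 20.3]
wrist_force: [-0.2, -0.3, 1.0]
gripper_width: 42.6
```

Request:
{"method": "apply_moves", "body": {"commands": [[0,0,0,0,0,0],[0,0,0,0,0,0],[0,0,0,0,0,0],[0,0,0,0,0,0],[0,0,0,0,0,0],[0,0,0,0,0,0]], "grip": -1, "squeeze": 50}}

```text
t: 2.2
position: [447.0, 332.7, 52.4]
orientation: [-90.0, -0.0, 20.2]
wrist_force: [0.2, -0.3, -0.0]
gripper_width: -0.3
```

Run:
```python
from h import *
st(); w=ch((12.5,80,6))[0]; print(w)
p,y=rows([447,332.8,52],20.2,[447,332.8,175],20.2)
p,y=rows(p,y,[w[0],w[1],175],-7)
p,y=rows(p,y,[w[0],w[1],75],-7)
```

```text
t2.2 [447.  332.7  52.4] [-90.   -0.   20.2] F [ 0.2 -0.3 -0. ] w-0.3
[565.65637437  48.18032534   6.        ]
[[0, -31, 0, 0, 0.0, 0], [0, -30, 0, 0, 0.0, 0], [0, -31, 0, 0, 0.0, 0], [0, -31, 0, 0, 0.0, 0]]
ends [447.  332.8 175. ] 20.2
[[2, 0, -39, 0, 3.5, 0], [4, 0, -38, 0, 3.5, 0], [6, 0, -38, 0, 3.0, 0], [8, 0, -38, 0, 3.5, 0], [11, 0, -37, 0, 3.5, 0], [13, 0, -36, 0, 3.5, 0], [15, 0, -36, 0, 3.5, 0], [17, 0, -34, 0, 3.0, 0]]
ends [566.   48.2 175. ] -6.8
[[0, 33, 0, 0, 0.0, 0], [0, 34, 0, 0, 0.0, 0], [0, 33, 0, 0, 0.0, 0]]
ends [566.   48.2  75. ] -6.8
```

Run:
```python
from h import *
s=shot("side","s2");t=shot("top","t2");crop(s,210,230,420,430,2.8,"c2s");crop(t,130,180,270,320,4,"c2")
```

```text
(no output)
```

View pics/c2s.png

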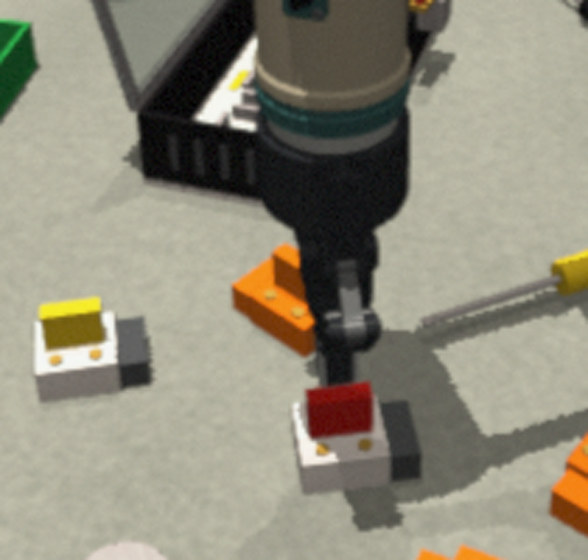

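View pics/c2.png

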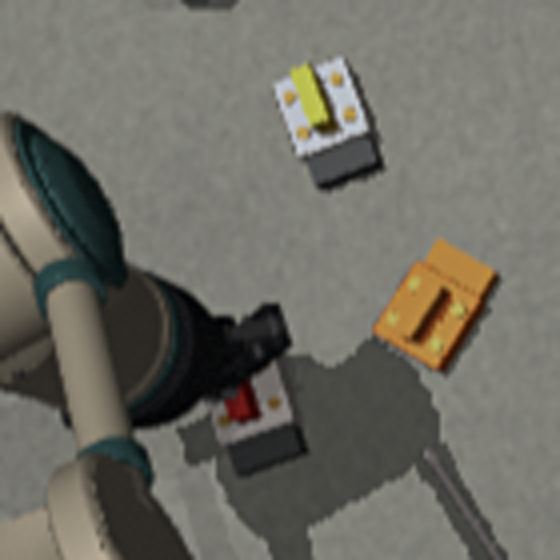

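```bash
python3 - <<'E'
from h import *
P=[[447,332.8,30],[447,332.8,52],[447,332.8,100],[446.5,332.8,54]]
print(((proj("side",P)-[210,230])*2.8).round());print(((proj("top",P)-[130,180])*4).round())
for n in("top","side"):
    f,cx,cy,E=K(n);print(n,-E[:3,:3].T@E[:3,3])
a=np.array([242,393.])/4+[130,180]; b=np.array([338,390.])/2.8+[210,230]
print("fin top tri",tri(a,b))
b2=np.array([335,385.])/2.8+[210,230]; a2=np.array([262,345.])/4+[130,180]; print("tip",tri(a2,b2))
E
python3 - <<'E'
import cv2
im=cv2.imread("pics/s2.png");cv2.imwrite("pics/s2c.png",cv2.resize(im[280:420,270:380],None,fx=5,fy=5,interpolation=2))
im=cv2.imread("pics/t2.png");cv2.imwrite("pics/t2c.png",cv2.resize(im[225:310,150:250],None,fx=7,fy=7,interpolation=2))
E
```

```text
[[336. 421.]
 [335. 393.]
 [334. 329.]
 [336. 391.]]
[[241. 389.]
 [229. 385.]
 [204. 376.]
 [228. 386.]]
top [ 325.48192576    7.16700959 1142.33046905]
side [344.45529159 841.27224499 596.38170843]
fin top tri [444.72734839 326.73607053  48.09264512]
tip [460.67337589 316.97960539  42.43867187]
```

View pics/s2c.png

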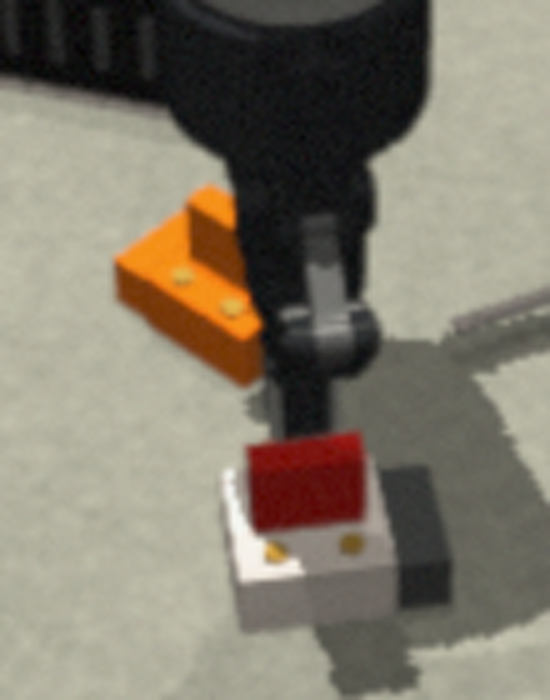

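View pics/t2c.png

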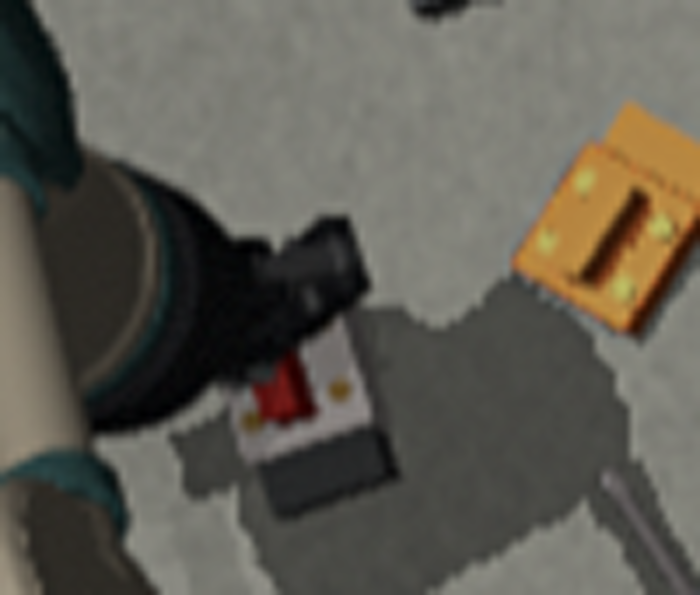

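```bash
python3 - <<'E'
from h import *
print(proj("top",[[0,0,0],[0,0,100],[0,0,200]]),proj("side",[[0,0,0],[0,0,100],[0,0,200]]))
a=np.radians(20)
for sgn in(1,-1):
  P=np.array([445.7,332.4,0])+sgn*21*np.array([-np.sin(a),np.cos(a),0]);
  for z in(98,106,114): P[2]=z; print(sgn,z,((proj("side",P)-[210,230])*2.8).round(),proj("top",P).round(1))
E
python3 - <<'E'
import cv2
im=cv2.imread("pics/s1.png");cv2.imwrite("pics/s1c.png",cv2.resize(im[250:410,270:390],None,fx=4.5,fy=4.5,interpolation=2))
im=cv2.imread("pics/t1.png");cv2.imwrite("pics/t1c.png",cv2.resize(im[225:310,150:250],None,fx=7,fy=7,interpolation=2))
E
```

```text
[[334.88419131 479.59802018]
 [335.36534539 494.97412238]
 [335.95616339 513.85472295]] [[577.10214166 297.72784803]
 [590.54131519 256.22641312]
 [605.6004095  209.72251013]]
1 98 [[343. 360.]] [[172.2 278. ]]
1 106 [[343. 348.]] [[171.1 277.6]]
1 114 [[343. 337.]] [[169.8 277.2]]
-1 98 [[330. 305.]] [[190.5 271.3]]
-1 106 [[330. 294.]] [[189.5 270.9]]
-1 114 [[330. 282.]] [[188.4 270.4]]
```

View pics/s1c.png

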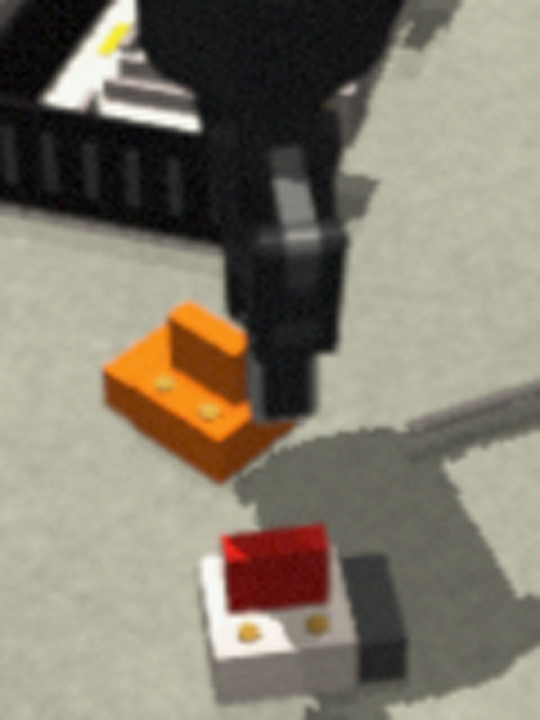

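View pics/t1c.png

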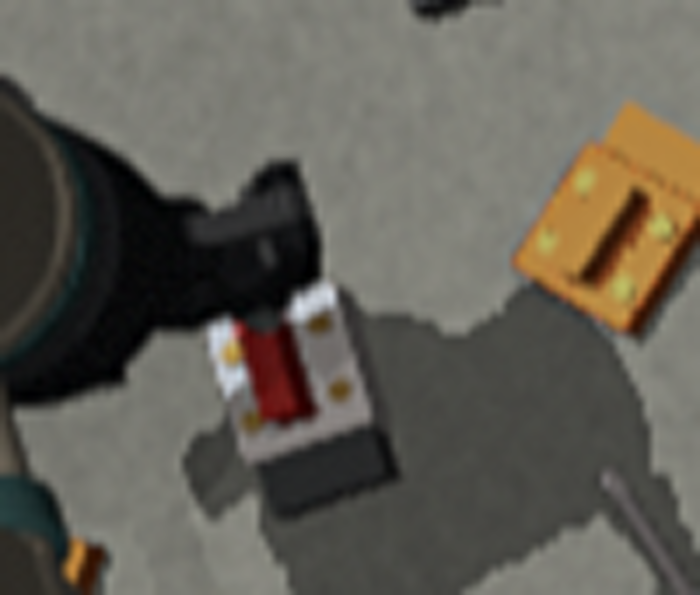

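The picture suggests the closed tips are just above the fin, at z about 57, though TCP reads 52. The tips seem to sit behind where the text puts them. I'll check by touching the fin gently.

Request:
{"method": "apply_moves", "body": {"commands": [[0,1,0,0,0,0],[0,1,0,0,0,0],[0,1,0,0,0,0],[0,0,0,0,0,0]]}}

```text
t: 2.63
position: [446.6, 332.5, 48.7]
orientation: [-90.0, 0.0, 20.2]
wrist_force: [-0.2, -0.1, 0.2]
gripper_width: 0.4
```

Request:
{"method": "apply_moves", "body": {"commands": [[0,1,0,0,0,0],[0,1,0,0,0,0],[0,1,0,0,0,0],[0,0,0,0,0,0]]}}

```text
t: 2.97
position: [446.6, 332.5, 45.7]
orientation: [-90.0, 0.0, 20.2]
wrist_force: [0.2, 0.5, 0.6]
gripper_width: 0.4
```

Run:
```python
from h import *
s=shot("side","s3");t=shot("top","t3");st()
a=cv2.resize(s[280:420,270:380],None,fx=4,fy=4,interpolation=2);b=cv2.resize(t[225:310,150:250],None,fx=4,fy=4,interpolation=2)
b=cv2.copyMakeBorder(b,0,a.shape[0]-b.shape[0],0,0,0);cv2.imwrite("pics/c3.png",np.hstack([a,b])[:,:800])
```

```text
t3.1 [446.8 332.6  45.9] [-90.    0.   20.2] F [-0.3  0.2  0.3] w-0.2
```

View pics/c3.png

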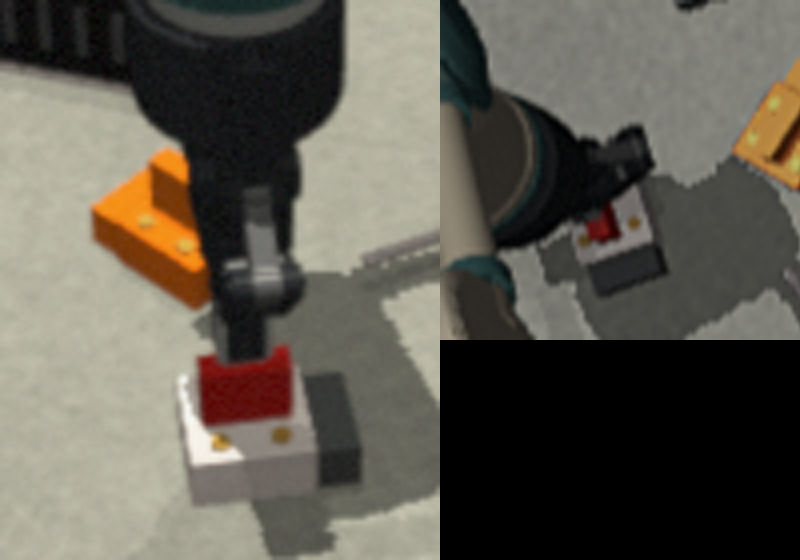

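Request:
{"method": "apply_moves", "body": {"commands": [[0,1,0,0,0,0],[0,1,0,0,0,0],[0,1,0,0,0,0],[0,0,0,0,0,0]]}}

```text
t: 3.4
position: [446.7, 332.5, 42.8]
orientation: [-90.0, 0.0, 20.2]
wrist_force: [-0.2, 0.2, 0.3]
gripper_width: -0.0
```

Request:
{"method": "apply_moves", "body": {"commands": [[0,1,0,0,0,0],[0,1,0,0,0,0],[0,1,0,0,0,0],[0,0,0,0,0,0]]}}

```text
t: 3.73
position: [446.8, 332.6, 39.9]
orientation: [-90.0, 0.0, 20.2]
wrist_force: [-0.5, -0.3, -0.7]
gripper_width: 0.1
```

Run:
```python
from h import *
s=shot("side","s4");t=shot("top","t4");st()
a=cv2.resize(s[280:420,270:380],None,fx=4,fy=4,interpolation=2);b=cv2.resize(t[225:310,150:250],None,fx=4,fy=4,interpolation=2)
b=cv2.copyMakeBorder(b,0,a.shape[0]-b.shape[0],0,0,0);cv2.imwrite("pics/c4.png",np.hstack([a,b])[:,:800])
```

```text
t3.8 [446.8 332.6  40. ] [-90.    0.   20.2] F [-0.5  0.4 -0.1] w0.2
```

View pics/c4.png

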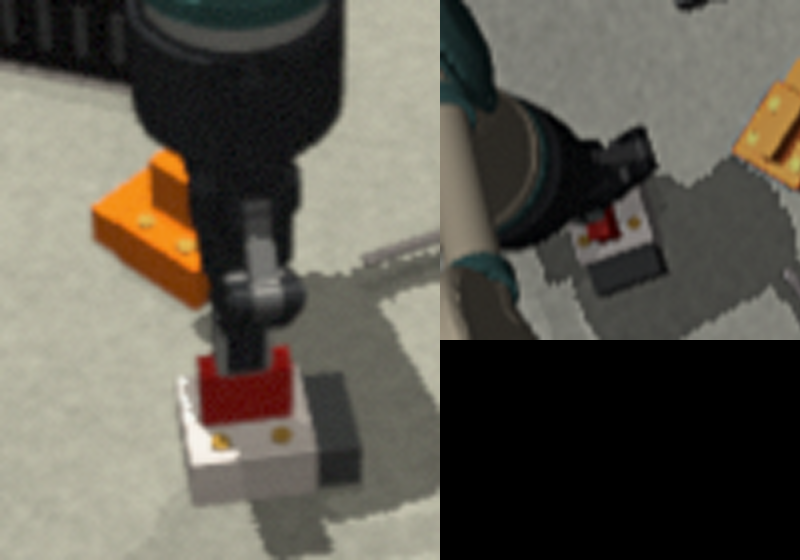

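Run:
```python
from h import *
for z in(18,30,40,45,50,55,60): 
    p=onz("side",(330.75,373.25),z);print(z,p.round(1),((proj("top",p)-[150,225])*4+[440,0]).round(), "gap to fin",((p[:2]-[446.5,332.8])@np.array([-.342,.94])).round(1))
t=cv2.imread("pics/t4.png");crop(t,120,220,220,300,8,"c4t")
```

```text
18 [450.5 306.9  18. ] [[650. 205.]] gap to fin -25.7
30 [448.3 318.   30. ] [[626. 207.]] gap to fin -14.6
40 [446.5 327.2  40. ] [[605. 208.]] gap to fin -5.2
45 [445.6 331.8  45. ] [[595. 209.]] gap to fin -0.6
50 [444.6 336.5  50. ] [[584. 210.]] gap to fin 4.1
55 [443.7 341.1  55. ] [[573. 211.]] gap to fin 8.7
60 [442.8 345.7  60. ] [[562. 211.]] gap to fin 13.4
```

View pics/c4t.png

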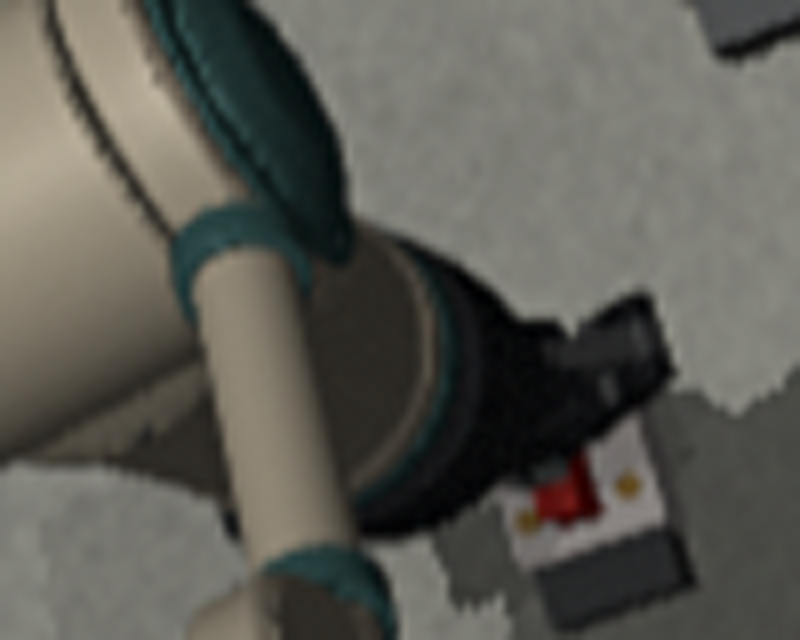

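Request:
{"method": "apply_moves", "body": {"commands": [[0,-30,0,0,0,0],[0,-30,0,0,0,0],[-25,0,-13,0,0,0],[-25,0,-13,0,0,0],[-25,0,-13,0,0,0],[0,0,0,0,0,0],[0,0,0,0,0,0]]}}

```text
t: 4.42
position: [388.8, 269.3, 100.2]
orientation: [-90.0, 0.0, 20.1]
wrist_force: [0.0, 0.5, -0.4]
gripper_width: 0.1
```

Run:
```python
from h import *
s=shot("side","s5");t=shot("top","t5");st()
p,_=here()
for z in(78,100): print(z,proj("side",[[p[0],p[1],z]]),proj("top",[[p[0],p[1],z]]))
crop(s,270,250,430,370,5,"c5s");crop(t,150,220,260,320,6,"c5t")
```

```text
t4.5 [390.9 270.7 100.5] [-90.   -0.1  20.1] F [-0.4  0.2  0.5] w-0.0
78 [[370.78624391 335.1513319 ]] [[210.70358921 300.10440456]]
100 [[371.24075818 324.69557023]] [[208.21790993 299.49709278]]
```

View pics/c5s.png

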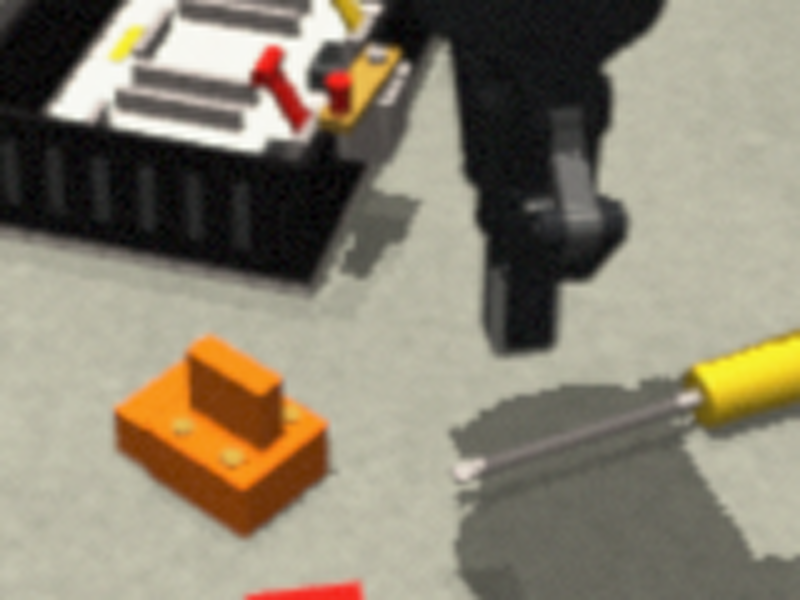

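View pics/c5t.png

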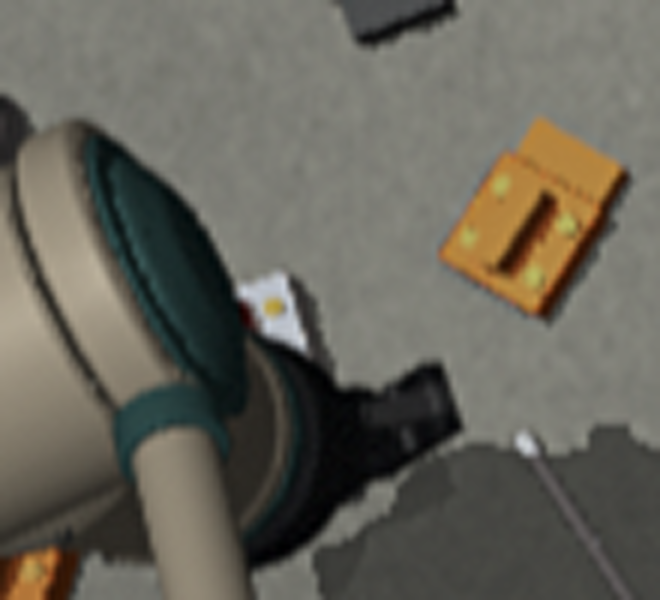

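Request:
{"method": "apply_moves", "body": {"commands": [[0,30,0,0,0,0],[0,30,0,0,0,0],[0,5,0,0,0,0],[0,5,0,0,0,0],[0,2,0,0,0,0],[0,0,0,0,0,0]]}}

```text
t: 5.02
position: [390.9, 270.8, 28.5]
orientation: [-90.0, -0.1, 20.2]
wrist_force: [0.9, 0.2, -1.2]
gripper_width: 0.1
```

Request:
{"method": "apply_moves", "body": {"commands": [[0,2,0,0,0,0],[0,2,0,0,0,0],[0,2,0,0,0,0],[0,2,0,0,0,0],[0,0,0,0,0,0]]}}

```text
t: 5.43
position: [389.7, 270.1, 19.9]
orientation: [-90.0, 0.0, 20.2]
wrist_force: [-0.1, 0.3, 0.1]
gripper_width: -0.1
```

Run:
```python
from h import *
s=shot("side","s6");t=shot("top","t6");st()
p,_=here()
for z in(0,p[2]): print(z,proj("side",[[p[0],p[1],z]]),proj("top",[[p[0],p[1],z]]))
crop(s,270,250,430,370,5,"c6s");crop(t,150,220,260,320,6,"c6t")
```

```text
t5.5 [389.8 270.1  20.1] [-90.   -0.   20.2] F [-0.6  0.3  0.1] w0.3
0 [[369.95893618 369.66948197]] [[218.99085228 302.53278706]]
20.060080611870603 [[370.34088362 361.08505602]] [[217.02943115 302.06068393]]
```

View pics/c6s.png

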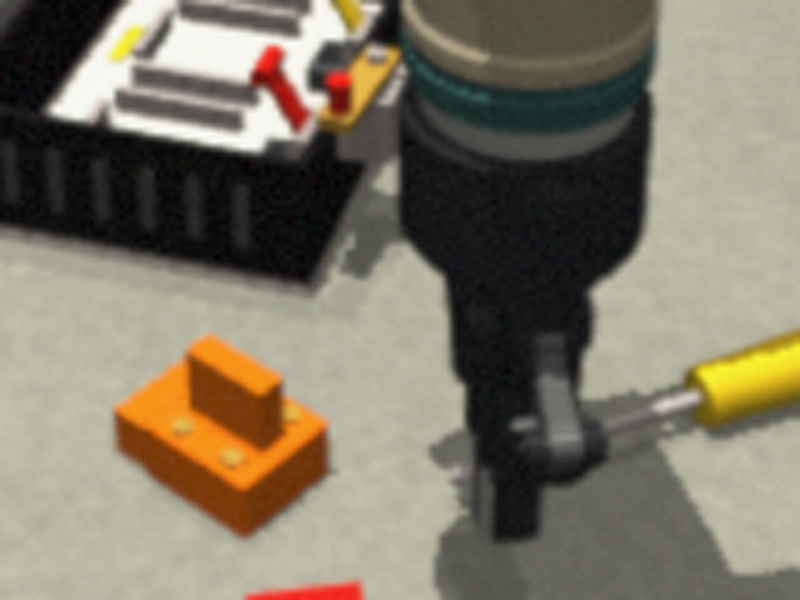

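View pics/c6t.png

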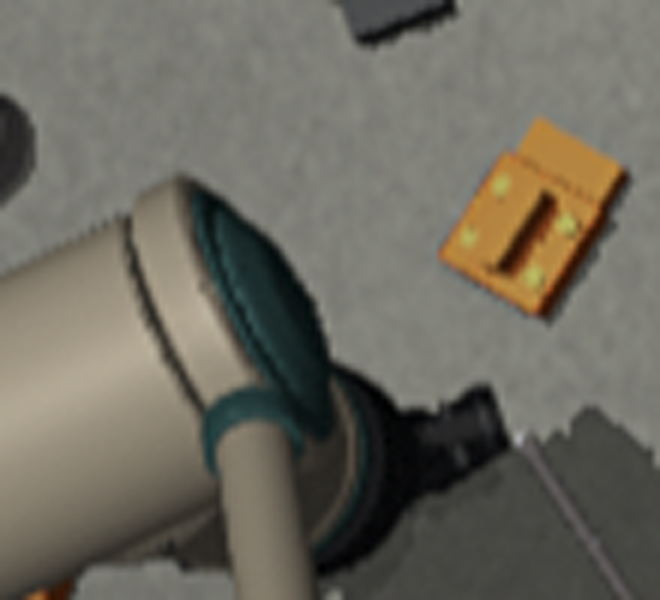

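Request:
{"method": "apply_moves", "body": {"commands": [[0,3,0,0,0,0],[0,3,0,0,0,0],[0,3,0,0,0,0],[0,3,0,0,0,0],[0,0,0,0,0,0]]}}

```text
t: 5.95
position: [389.3, 269.9, 7.3]
orientation: [-90.0, 0.1, 20.2]
wrist_force: [-0.5, -0.9, -0.8]
gripper_width: 0.3
```

Request:
{"method": "apply_moves", "body": {"commands": [[0,2,0,0,0,0],[0,2,0,0,0,0],[0,0,0,0,0,0]]}}

```text
t: 6.2
position: [389.7, 270.0, 3.7]
orientation: [-90.0, 0.0, 20.2]
wrist_force: [-0.3, -0.1, -0.5]
gripper_width: -0.0
```

Request:
{"method": "apply_moves", "body": {"commands": [[0,2,0,0,0,0],[0,2,0,0,0,0],[0,0,0,0,0,0]]}}

```text
t: 6.45
position: [389.6, 270.1, -0.3]
orientation: [-90.0, 0.0, 20.2]
wrist_force: [-0.2, 0.3, 0.2]
gripper_width: 0.1
```

Request:
{"method": "apply_moves", "body": {"commands": [[0,2,0,0,0,0],[0,1,0,0,0,0],[0,0,0,0,0,0]]}}

```text
t: 6.7
position: [389.7, 270.1, -3.2]
orientation: [-90.0, 0.0, 20.2]
wrist_force: [-0.3, -0.6, 0.2]
gripper_width: 0.1
```

Request:
{"method": "apply_moves", "body": {"commands": [[0,2,0,0,0,0],[0,1,0,0,0,0],[0,0,0,0,0,0]]}}

```text
t: 6.95
position: [389.7, 270.1, -6.2]
orientation: [-90.0, 0.0, 20.2]
wrist_force: [-1.0, 0.1, 0.1]
gripper_width: 0.2
```

Run:
```python
from h import *
s=shot("side","s7");st()
crop(s,270,250,430,370,5,"c7s")
```

```text
t7.0 [389.7 270.1  -6.1] [-90.    0.   20.2] F [-0.4  0.9  0. ] w0.3
```

View pics/c7s.png

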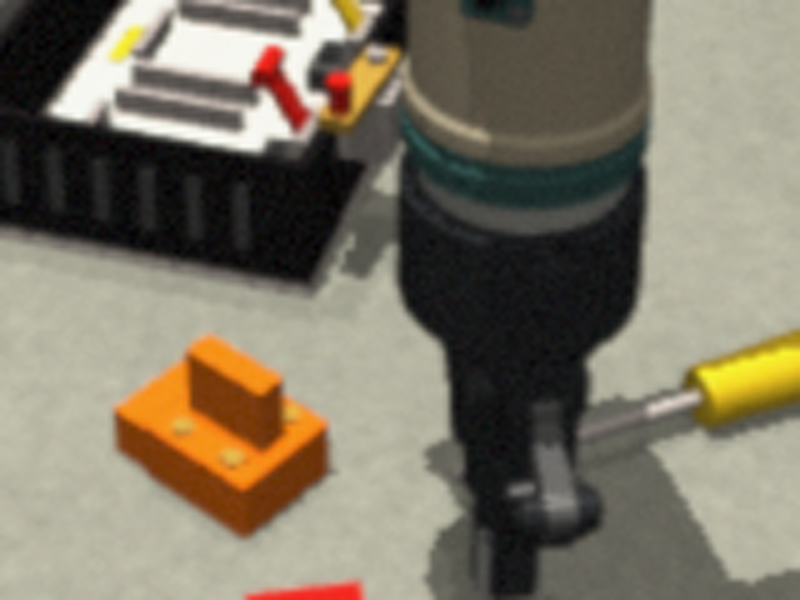

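Request:
{"method": "apply_moves", "body": {"commands": [[0,1,0,0,0,0],[0,1,0,0,0,0],[0,0,0,0,0,0]]}}

```text
t: 7.25
position: [389.8, 270.1, -8.1]
orientation: [-90.0, 0.0, 20.2]
wrist_force: [0.6, 0.7, -0.6]
gripper_width: 0.2
```

Request:
{"method": "apply_moves", "body": {"commands": [[0,1,0,0,0,0],[0,1,0,0,0,0],[0,0,0,0,0,0]]}}

```text
t: 7.5
position: [389.7, 270.1, -10.2]
orientation: [-90.0, 0.0, 20.2]
wrist_force: [-0.3, 0.3, 0.5]
gripper_width: 0.1
```

Run:
```python
from h import *
s=shot("side","s8");st()
crop(s,320,290,420,400,5,"c8s")
```

```text
t7.5 [389.8 270.1 -10.1] [-90.    0.   20.2] F [-1.  -0.3 -0.5] w-0.0
```

View pics/c8s.png

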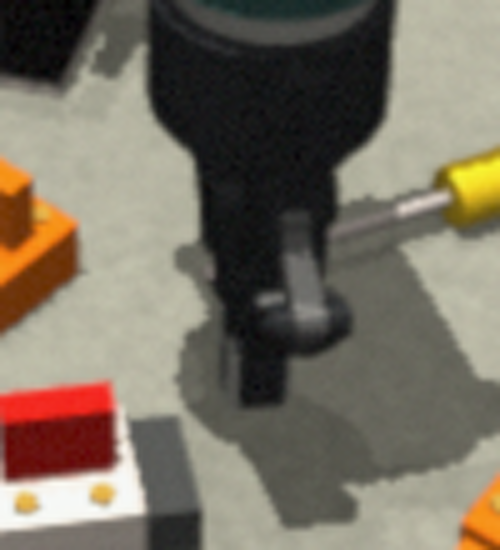

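Request:
{"method": "apply_moves", "body": {"commands": [[0,1,0,0,0,0],[0,1,0,0,0,0],[0,0,0,0,0,0]]}}

```text
t: 7.8
position: [389.8, 270.1, -12.2]
orientation: [-90.0, 0.0, 20.2]
wrist_force: [0.4, 0.0, -0.7]
gripper_width: -0.1
```

Request:
{"method": "apply_moves", "body": {"commands": [[0,1,0,0,0,0],[0,1,0,0,0,0],[0,0,0,0,0,0]]}}

```text
t: 8.05
position: [390.0, 270.2, -13.3]
orientation: [-90.0, -0.0, 20.2]
wrist_force: [-1.6, -1.0, 8.0]
gripper_width: -0.1
```

Request:
{"method": "apply_moves", "body": {"commands": [[0,1,0,0,0,0],[0,1,0,0,0,0],[0,0,0,0,0,0]]}}

```text
t: 8.3
position: [390.0, 270.2, -13.4]
orientation: [-90.0, -0.1, 20.2]
wrist_force: [-6.3, -2.6, 26.8]
gripper_width: -0.1
```

Contact with the bench is at a reading of z = -13, so the closed tips lie 13 mm behind the reported TCP instead of 22 mm ahead. I'll use tip z = reading + 13. Lifting off and going back to the red module.

Request:
{"method": "apply_moves", "body": {"commands": [[0,-36,0,0,0,0],[0,-40,0,0,0,0],[0,-30,0,0,0,0],[0,0,0,0,0,0],[0,0,0,0,0,0]], "grip": 0}}

```text
t: 8.72
position: [391.1, 270.8, 91.7]
orientation: [-90.0, -0.3, 20.2]
wrist_force: [0.2, 0.2, -0.8]
gripper_width: 42.7
```

Run:
```python
from h import *
s=shot("side","s9");t=shot("top","t9");st()
p,_=here()
a=np.radians(20.2);zt=np.array([-np.sin(a),np.cos(a)])
for sg in(1,-1):
    q=np.r_[p[:2]+sg*21*zt,p[2]+18];print(sg,q.round(1),"s",(proj("side",q)-[290,230])*5,"t",(proj("top",q)-[160,240])*6)
crop(s,290,230,420,350,5,"c9s");crop(t,160,240,260,320,6,"c9t")
```

```text
t8.8 [388.9 269.7  89.2] [-90.    0.1  20.2] F [-0.7  0.2 -0.4] w42.9
1 [381.7 289.4 107.2] s [[430.1411635  498.94200581]] t [[231.25158907 382.13599006]]
-1 [396.2 250.  107.2] s [[397.70333901 412.4744969 ]] t [[342.60430163 340.42270754]]
```

View pics/c9s.png

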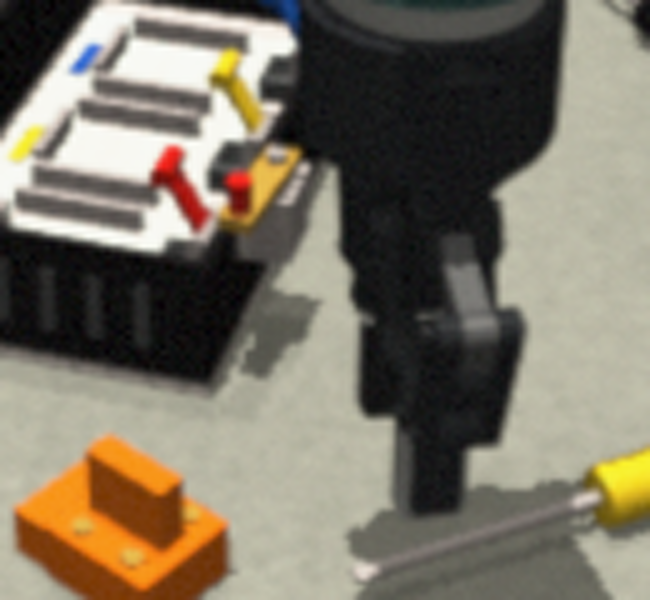

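View pics/c9t.png

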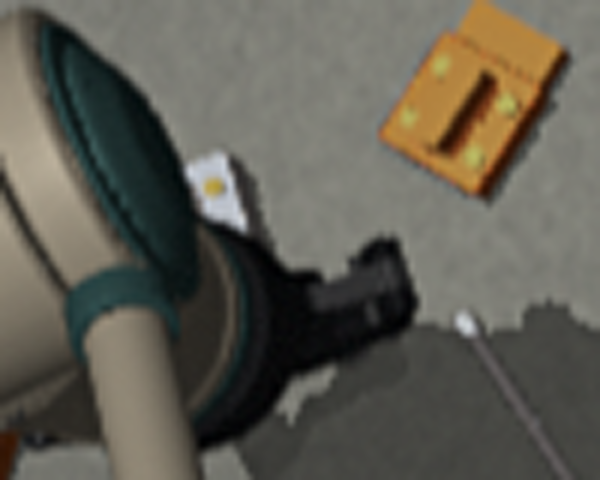

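Request:
{"method": "apply_moves", "body": {"commands": [[25,0,13,0,0,0],[25,0,13,0,0,0],[25,0,13,0,0,0],[0,0,0,0,0,0],[0,30,0,0,0,0],[0,30,0,0,0,0],[0,14,0,0,0,0],[0,0,0,0,0,0]]}}

```text
t: 9.48
position: [443.8, 330.8, 12.0]
orientation: [-90.1, 0.5, 20.2]
wrist_force: [-0.2, 0.3, 0.4]
gripper_width: 42.7
```

Request:
{"method": "apply_moves", "body": {"commands": [[0,0,0,0,0,0],[0,0,0,0,0,0],[0,0,0,0,0,0],[0,0,0,0,0,0],[0,0,0,0,0,0],[0,0,0,0,0,0]], "grip": -1}}

```text
t: 9.98
position: [446.7, 332.5, 16.0]
orientation: [-90.0, -0.0, 20.2]
wrist_force: [0.2, -0.1, -1.3]
gripper_width: 11.1
```

Run:
```python
from h import *
w=ch((12.5,80,6))[0]; print(w)
p,y=rows([446.7,332.6,16],20.2,[446.7,332.6,130],20.2)
p,y=rows(p,y,[w[0],w[1],130],-7)
```

```text
[565.65637437  48.18032534   6.        ]
[[0, -38, 0, 0, 0.0, 0], [0, -38, 0, 0, 0.0, 0], [0, -38, 0, 0, 0.0, 0]]
ends [446.7 332.6 130. ] 20.2
[[2, 0, -39, 0, 3.5, 0], [4, 0, -38, 0, 3.5, 0], [6, 0, -38, 0, 3.0, 0], [8, 0, -37, 0, 3.5, 0], [11, 0, -38, 0, 3.5, 0], [13, 0, -36, 0, 3.5, 0], [15, 0, -35, 0, 3.5, 0], [17, 0, -35, 0, 3.0, 0]]
ends [565.5  48.  130. ] -6.8
```

Request:
{"method": "apply_moves", "body": {"commands": [[0,-38,0,0,0,0],[0,-38,0,0,0,0],[0,-38,0,0,0,0],[0,0,0,0,0,0]]}}

```text
t: 10.32
position: [451.4, 335.3, 137.8]
orientation: [-89.9, -0.9, 20.2]
wrist_force: [1.2, 0.4, -0.6]
gripper_width: 11.0
```

Request:
{"method": "apply_moves", "body": {"commands": [[2,0,-39,0,3.5,0],[4,0,-38,0,3.5,0],[6,0,-38,0,3,0],[8,0,-37,0,3.5,0],[11,0,-38,0,3.5,0],[13,0,-36,0,3.5,0],[15,0,-35,0,3.5,0],[17,0,-35,0,3,0]]}}

```text
t: 10.98
position: [565.6, 46.3, 129.7]
orientation: [-90.0, 0.0, -7.0]
wrist_force: [-0.2, 0.5, -1.0]
gripper_width: 11.0
```

Request:
{"method": "apply_moves", "body": {"commands": [[0,25,0,0,0,0],[0,0,0,0,0,0],[0,0,0,0,0,0],[0,0,0,0,0,0]]}}

```text
t: 11.32
position: [565.2, 48.4, 105.2]
orientation: [-90.0, 0.0, -6.8]
wrist_force: [0.1, 0.1, -1.8]
gripper_width: 11.1
```

Run:
```python
from h import *
s=shot("side","s10");t=shot("top","t10");st()
a=cv2.resize(s[150:310,230:390],None,fx=3.5,fy=3.5,interpolation=2)
b=cv2.resize(t[180:290,272:382],None,fx=5,fy=5,interpolation=2)
cv2.imwrite("pics/c10s.png",a);cv2.imwrite("pics/c10t.png",b)
```

```text
t11.4 [565.8  48.9 105.9] [-90.   -0.1  -6.8] F [ 0.5  0.3 -1.7] w11.0
```

View pics/c10s.png

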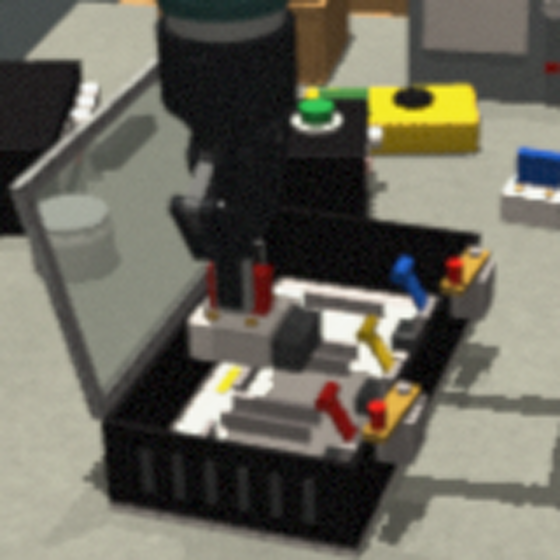

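View pics/c10t.png

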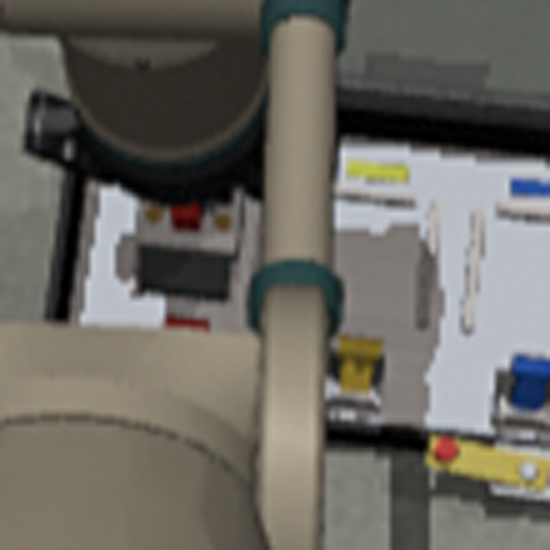

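Run:
```python
from h import *
q=ch([(-30.5,100,90),(-30.5,60,90),(-12.5,103,116),(-12.5,57,116)])
print(((proj("top",q)-[272,180])*5).round())
q=ch([(-12.5,103,116),(37.5,103,116),(37.5,103,90),(-12.5,103,90),(-30.5,100,90)])
print(((proj("side",q)-[230,150])*3.5).round())
```

```text
[[139. 292.]
 [228. 302.]
 [133. 241.]
 [238. 252.]]
[[265. 330.]
 [184. 317.]
 [186. 356.]
 [266. 369.]
 [298. 371.]]
```

Request:
{"method": "apply_moves", "body": {"commands": [[0,25,0,0,0,0],[0,25,0,0,0,0],[0,20,0,0,0,0],[0,5,0,0,0,0],[0,4,0,0,0,0],[0,2,0,0,0,0],[0,0,0,0,0,0]]}}

```text
t: 12.0
position: [566.4, 48.3, 25.0]
orientation: [-90.0, -0.1, -6.8]
wrist_force: [-0.1, -0.1, -2.3]
gripper_width: 11.1
```

Run:
```python
from h import *
s=shot("side","s11");st()
crop(s,230,150,390,310,3.5,"c11s")
```

```text
t12.1 [566.5  48.2  25.2] [-90.   -0.1  -6.8] F [ 0.4 -0.9 -2.4] w11.1
```

View pics/c11s.png

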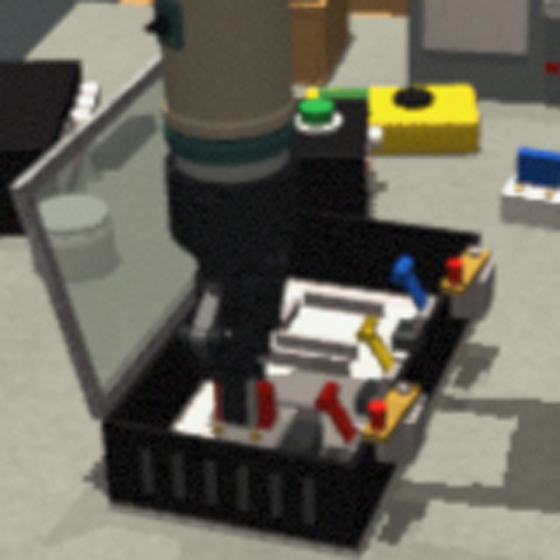

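Request:
{"method": "apply_moves", "body": {"commands": [[0,1,0,0,0,0],[0,1,0,0,0,0],[0,1,0,0,0,0],[0,0,0,0,0,0],[0,0,0,0,0,0]]}}

```text
t: 12.47
position: [565.7, 47.9, 21.3]
orientation: [-90.0, -0.0, -6.8]
wrist_force: [0.2, -0.9, -0.6]
gripper_width: 10.8
```

Request:
{"method": "apply_moves", "body": {"commands": [[0,0,0,0,0,0],[0,0,0,0,0,0],[0,0,0,0,0,0]], "grip": -0.3}}

```text
t: 12.72
position: [565.6, 47.9, 21.1]
orientation: [-90.0, -0.0, -6.8]
wrist_force: [0.3, -0.2, -0.2]
gripper_width: 29.9
```

Request:
{"method": "apply_moves", "body": {"commands": [[0,-20,0,0,0,0],[0,-35,0,0,0,0],[0,-35,0,0,0,0],[0,0,0,0,0,0]]}}

```text
t: 13.05
position: [570.4, 47.8, 117.8]
orientation: [-89.9, -0.8, -6.8]
wrist_force: [0.4, -0.0, -0.2]
gripper_width: 29.9
```

Run:
```python
from h import *
s=shot("side","s12");t=shot("top","t12");st()
crop(s,230,150,390,310,3.5,"c12s");crop(t,272,170,432,285,5,"c12t")
```

```text
t13.2 [566.7  47.9 112.8] [-90.   -0.2  -6.8] F [ 0.3  0.2 -0.2] w30.0
```

View pics/c12s.png

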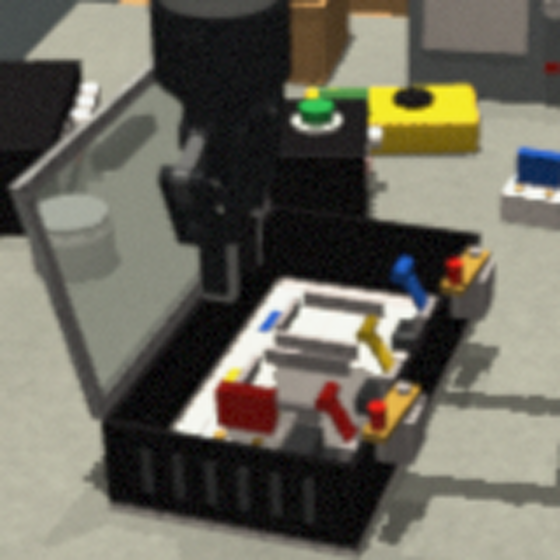

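View pics/c12t.png

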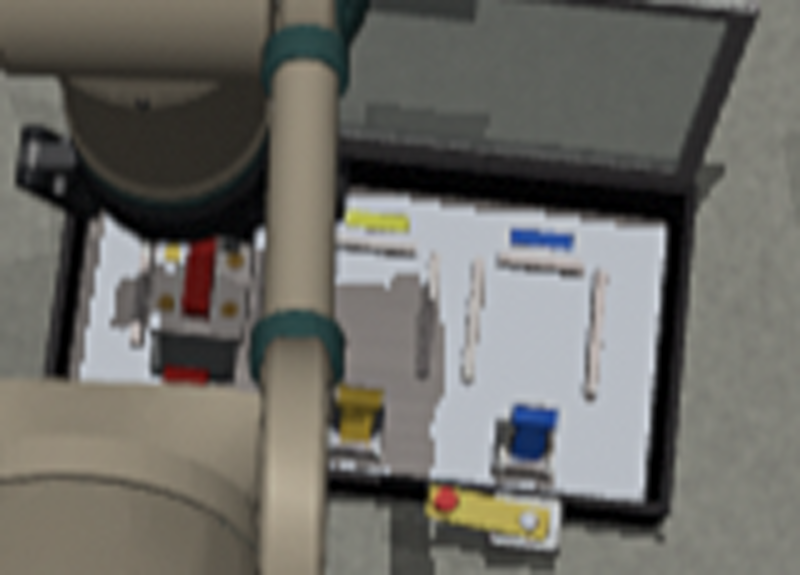

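Run:
```python
from h import *
for y in(80,0,-80): print(ch((-36,y,0))[0].round(1),ch((12.5,y,0))[0].round(1))
```

```text
[517.5  54.1   0. ] [565.7  48.2   0. ]
[507.8 -25.3   0. ] [555.9 -31.2   0. ]
[ 498.  -104.7    0. ] [ 546.2 -110.6    0. ]
```

Move -48 along the tool's x with the fingers closed, then press down on the clip.

Request:
{"method": "apply_moves", "body": {"commands": [[-24,0,0,0,0,0],[-24,0,0,0,0,0],[0,20,0,0,0,0],[0,20,0,0,0,0],[0,8,0,0,0,0],[0,0,0,0,0,0],[0,0,0,0,0,0]], "grip": -1}}

```text
t: 13.73
position: [517.3, 53.6, 62.2]
orientation: [-90.0, 0.1, -6.8]
wrist_force: [0.7, -0.3, -0.1]
gripper_width: -0.3
```

Request:
{"method": "apply_moves", "body": {"commands": [[0,4,0,0,0,0],[0,4,0,0,0,0],[0,4,0,0,0,0],[0,4,0,0,0,0],[0,0,0,0,0,0]]}}

```text
t: 14.15
position: [519.6, 53.5, 47.9]
orientation: [-90.0, -0.2, -6.8]
wrist_force: [1.1, 0.4, 6.5]
gripper_width: -0.1
```

Request:
{"method": "apply_moves", "body": {"commands": [[0,4,0,0,0,0],[0,4,0,0,0,0],[0,4,0,0,0,0],[0,4,0,0,0,0],[0,2,0,0,0,0],[0,0,0,0,0,0]]}}

```text
t: 14.65
position: [517.0, 53.7, 28.1]
orientation: [-90.0, 0.1, -6.8]
wrist_force: [-0.2, -0.2, 0.3]
gripper_width: 0.1
```

Run:
```python
from h import *
s=shot("side","s13");st()
crop(s,230,150,390,310,3.5,"c13s")
```

```text
t14.7 [517.3  53.7  28.4] [-90.    0.1  -6.8] F [-1.3  0.3 -1.3] w-0.3
```

View pics/c13s.png

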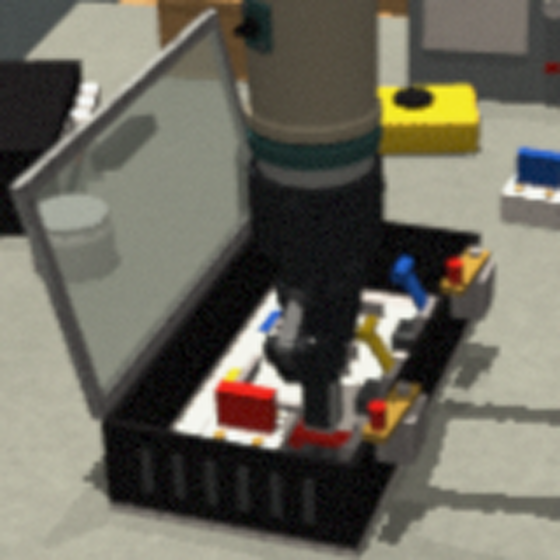

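The clip snapped flat. Next, lift and re-measure the remaining two modules.

Request:
{"method": "apply_moves", "body": {"commands": [[0,-35,0,0,0,0],[0,-35,0,0,0,0],[0,-31,0,0,0,0],[0,0,0,0,0,0],[0,0,0,0,0,0]], "grip": 0}}

```text
t: 15.12
position: [519.4, 53.6, 132.1]
orientation: [-90.0, -0.3, -6.8]
wrist_force: [-0.9, -0.3, -0.6]
gripper_width: 42.3
```

Run:
```python
from h import *
s=shot("side","s14");t=shot("top","t14");st()
cv2.imwrite("pics/f14.png",t)
for c,b in(("yellow",(190,185,232,232)),("blue",(450,265,495,310))):
    print(c,*modmeas(t,c,b),sep="\n  ")
crop(s,200,150,400,390,2.4,"c14s")
p=[618.9,294.8]
pp,y=rows([517.5,54,130],-6.8,[618.9,294.8,100],21.8)
```

```text
t15.2 [517.   53.7 129.4] [-90.    0.1  -6.8] F [0.4 0.5 0.3] w42.6
yellow
  ((619.1028442382812, 295.1559753417969), (49.34091567993164, 45.061012268066406), 21.980350494384766)
  ((619.2203979492188, 294.78973388671875), (35.590843200683594, 10.982399940490723), 22.14824104309082)
blue
  ((421.2527770996094, -324.7237243652344), (45.24031066894531, 49.57054138183594), 79.62354278564453)
  ((420.8526306152344, -324.7032470703125), (10.924962043762207, 34.482765197753906), 81.09876251220703)
[[10, 4, 36, 0, -4.0, 0], [13, 5, 35, 0, -4.0, 0], [15, 4, 34, 0, -4.5, 0], [18, 4, 33, 0, -4.0, 0], [20, 4, 31, 0, -4.0, 0], [22, 5, 30, 0, -4.0, 0], [25, 4, 29, 0, -4.0, 0]]
ends [619.1 295.3 100. ] 21.7
```

View pics/f14.png

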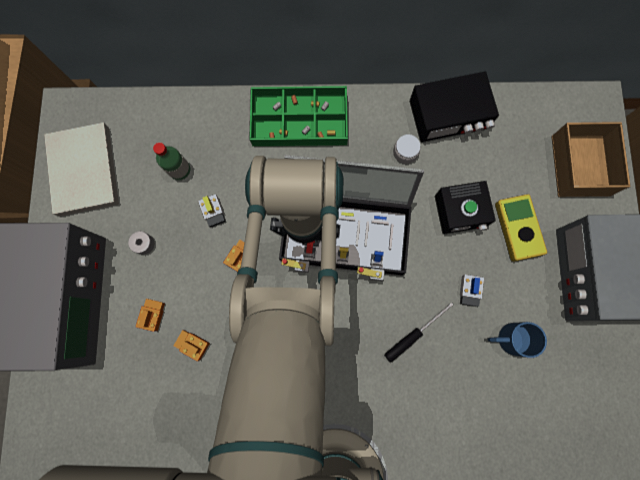

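View pics/c14s.png

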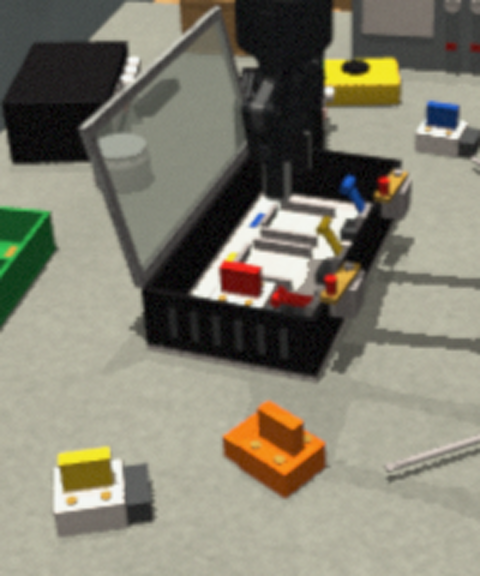

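Run:
```python
from h import *
print(onz("side",(158,392),0),onz("top",(178,172),10),onz("top",(160,149),150))
```

```text
[723.76405998 381.77643443   0.        ] [711.58811989 381.26854937  10.        ] [717.25676262 377.48447911 150.        ]
```

Request:
{"method": "apply_moves", "body": {"commands": [[10,4,36,0,-4,0],[13,5,35,0,-4,0],[15,4,34,0,-4.5,0],[18,4,33,0,-4,0],[20,4,31,0,-4,0],[22,5,30,0,-4,0],[25,4,29,0,-4,0],[0,0,0,0,0,0]]}}

```text
t: 15.88
position: [620.5, 301.3, 96.0]
orientation: [-89.8, 0.0, 22.0]
wrist_force: [1.3, 0.5, 0.0]
gripper_width: 42.8
```

Request:
{"method": "apply_moves", "body": {"commands": [[0,0,0,0,0,0],[0,0,0,0,0,0],[0,0,0,0,0,0]]}}

```text
t: 16.13
position: [618.5, 293.5, 99.0]
orientation: [-90.0, 0.2, 21.6]
wrist_force: [0.1, -0.2, 0.5]
gripper_width: 42.6
```

Run:
```python
from h import *
s=shot("side","s15");st();crop(s,180,230,340,400,3.5,"c15s")
```

```text
t16.2 [618.7 293.4  99.6] [-90.    0.1  21.6] F [-0.5 -0.7 -0.3] w42.7
```

View pics/c15s.png

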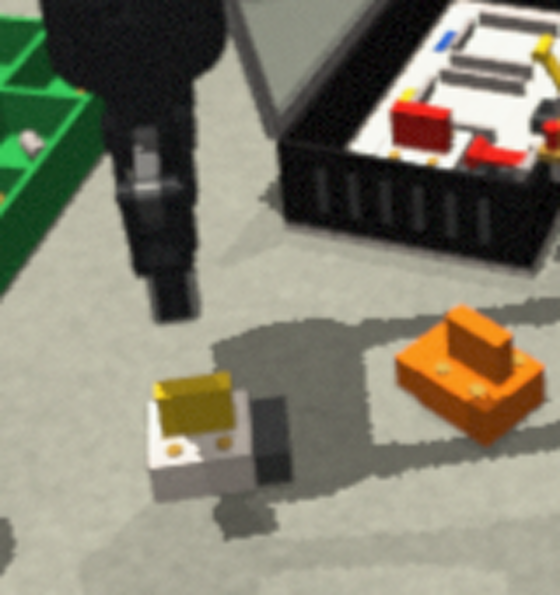

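Request:
{"method": "apply_moves", "body": {"commands": [[0,30,1,0,0,0],[0,30,0,0,0,0],[0,19,0,0,0,0],[0,5,0,0,0,0],[0,0,0,0,0,0],[0,0,0,0,0,0]]}}

```text
t: 16.68
position: [619.9, 295.3, 17.1]
orientation: [-90.0, -0.1, 21.6]
wrist_force: [-0.1, 0.4, 0.4]
gripper_width: 42.7
```

Request:
{"method": "apply_moves", "body": {"commands": [[0,0,0,0,0,0],[0,0,0,0,0,0],[0,0,0,0,0,0],[0,0,0,0,0,0],[0,0,0,0,0,0]], "grip": -1}}

```text
t: 17.1
position: [620.4, 296.0, 17.8]
orientation: [-90.0, -0.2, 21.7]
wrist_force: [0.5, -0.8, 6.1]
gripper_width: 10.8
```

Run:
```python
from h import *
st()
w=ch((12.5,0,6))[0]
p,y=rows([618.8,294.8,16],21.7,[618.8,294.8,135],21.7)
p,y=rows(p,y,[545,120,135],5)
p,y=rows(p,y,[w[0],w[1],135],-7)
```

```text
t17.1 [620.4 296.   17.8] [-90.   -0.2  21.7] F [ 0.5 -0.8  6.1] w10.8
[[0, -40, 0, 0, 0.0, 0], [0, -39, 0, 0, 0.0, 0], [0, -40, 0, 0, 0.0, 0]]
ends [618.8 294.8 135. ] 21.7
[[-27, 0, -27, 0, 3.5, 0], [-25, 0, -29, 0, 3.0, 0], [-23, 0, -29, 0, 3.5, 0], [-22, 0, -32, 0, 3.5, 0], [-19, 0, -32, 0, 3.0, 0]]
ends [545.1 120.2 135. ] 5.2
[[-1, 0, -38, 0, 3.0, 0], [1, 0, -38, 0, 3.0, 0], [4, 0, -38, 0, 3.0, 0], [5, 0, -37, 0, 3.0, 0]]
ends [556. -31. 135.] -6.8
```

Request:
{"method": "apply_moves", "body": {"commands": [[0,-40,0,0,0,0],[0,-39,0,0,0,0],[0,-40,0,0,0,0],[0,0,0,0,0,0],[0,0,0,0,0,0],[0,0,0,0,0,0]]}}

```text
t: 17.6
position: [618.3, 295.7, 134.3]
orientation: [-90.0, 0.1, 21.7]
wrist_force: [-0.5, 0.2, -2.1]
gripper_width: 11.0
```

Run:
```python
from h import *
s=shot("side","s16");st();crop(s,180,200,340,370,3.5,"c16s")
```

```text
t17.6 [617.7 295.4 133.2] [-90.    0.2  21.7] F [-0.9 -0.4 -1.8] w10.9
```

View pics/c16s.png

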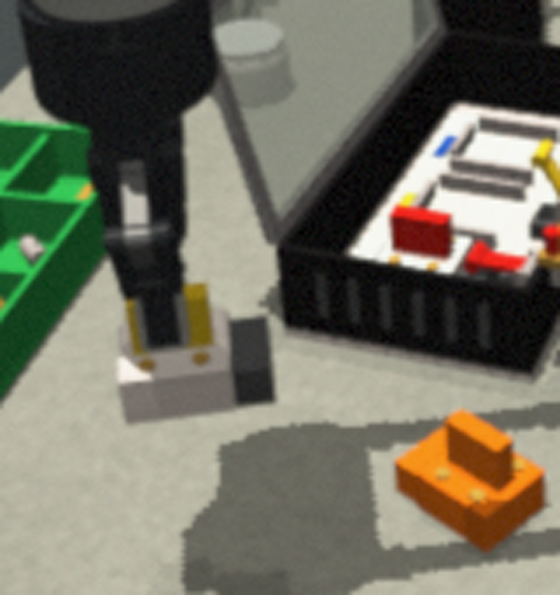

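Yellow is held level. Carry it to the yellow bay.

Request:
{"method": "apply_moves", "body": {"commands": [[-27,0,-27,0,3.5,0],[-25,0,-29,0,3,0],[-23,0,-29,0,3.5,0],[-22,0,-32,0,3.5,0],[-19,0,-32,0,3,0],[0,0,0,0,0,0]]}}

```text
t: 18.15
position: [539.8, 115.6, 132.4]
orientation: [-90.2, 0.6, 4.9]
wrist_force: [-0.6, 0.6, -1.4]
gripper_width: 10.8
```

Request:
{"method": "apply_moves", "body": {"commands": [[-1,0,-38,0,3,0],[1,0,-38,0,3,0],[4,0,-38,0,3,0],[5,0,-37,0,3,0],[0,30,0,0,0,0],[0,0,0,0,0,0],[0,0,0,0,0,0],[0,0,0,0,0,0]]}}

```text
t: 18.82
position: [555.6, -29.0, 104.2]
orientation: [-90.0, 0.1, -6.8]
wrist_force: [0.9, -0.3, -0.8]
gripper_width: 11.0
```

Run:
```python
from h import *
s=shot("side","s17");t=shot("top","t17");st();crop(s,230,150,390,310,3.5,"c17s");crop(t,290,180,430,290,5,"c17t")
p,_=here();b=p[2]-17.5
q=ch([(-30.5,20,b),(-30.5,-20,b),(-12.5,23,b+26),(-12.5,-23,b+26)])
print(((proj("top",q)-[290,180])*5).round())
q=ch([(-12.5,23,b+26),(37.5,23,b+26),(37.5,23,b),(-12.5,23,b),(-30.5,20,b)])
print(((proj("side",q)-[230,150])*3.5).round())
```

```text
t18.9 [556.7 -28.8 105.5] [-90.   -0.   -6.7] F [ 0.3 -0.4 -1.3] w10.7
[[226. 313.]
 [315. 323.]
 [225. 261.]
 [329. 273.]]
[[310. 268.]
 [234. 257.]
 [236. 293.]
 [311. 304.]
 [341. 306.]]
```

View pics/c17s.png

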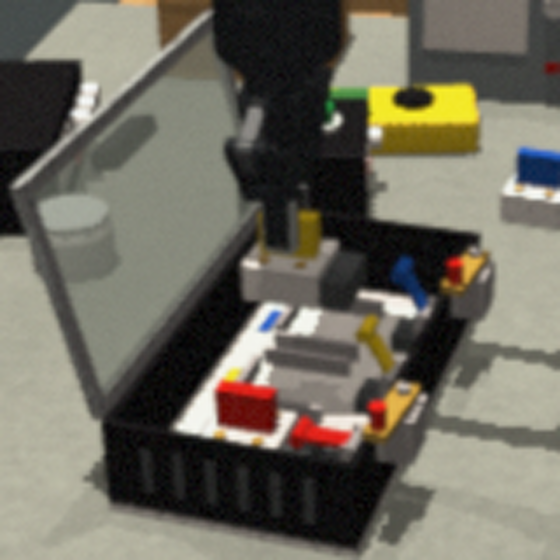

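View pics/c17t.png

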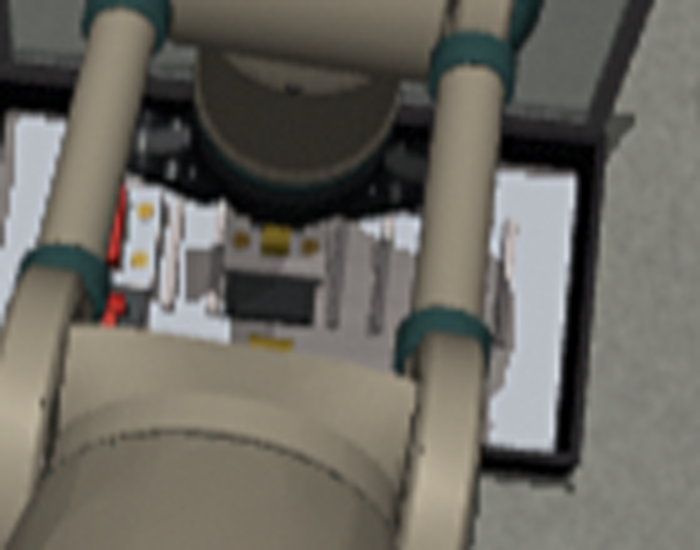

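Run:
```python
from h import *
s=cv2.imread("pics/s17.png");t=cv2.imread("pics/t17.png")
crop(s,290,200,350,245,12,"c17s2");crop(t,325,215,365,250,15,"c17t2")
p=[556.7,-28.8,105.5];b=p[2]-17.5
q=ch([(-30.5,20,b),(-30.5,-20,b),(-12.5,23,b+26),(-12.5,-23,b+26)]);print(((proj("top",q)-[325,215])*15).round())
q=ch([(-12.5,23,b+26),(37.5,23,b+26),(37.5,23,b),(-12.5,23,b),(-30.5,20,b)]);print(((proj("side",q)-[290,200])*12).round())
```

```text
[[154. 414.]
 [421. 443.]
 [149. 259.]
 [463. 294.]]
[[344. 317.]
 [ 81. 279.]
 [ 88. 404.]
 [347. 444.]
 [448. 450.]]
```

View pics/c17s2.png

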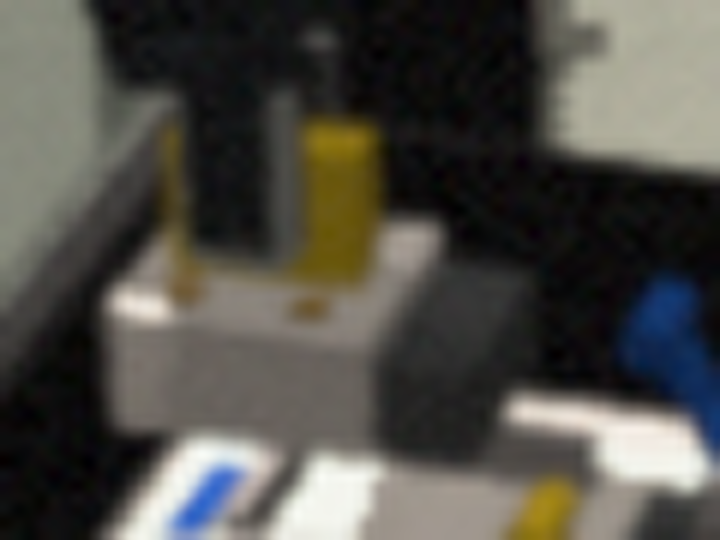

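View pics/c17t2.png

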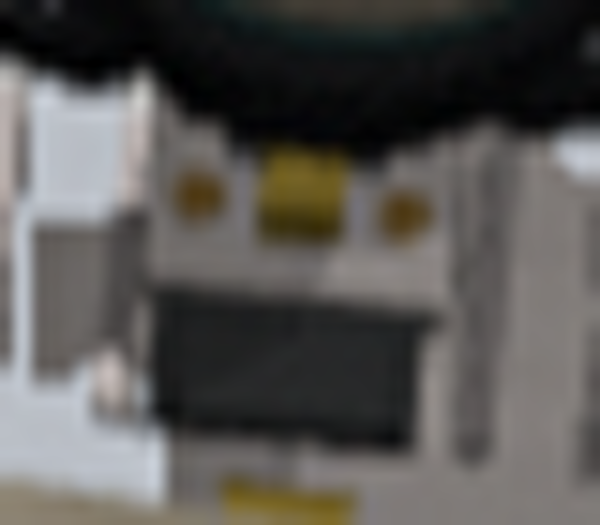

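Request:
{"method": "apply_moves", "body": {"commands": [[2,0,-1,0,0,0],[0,25,0,0,0,0],[0,25,0,0,0,0],[0,20,0,0,0,0],[0,5,0,0,0,0],[0,2,0,0,0,0],[0,0,0,0,0,0]]}}

```text
t: 19.5
position: [558.8, -30.8, 28.6]
orientation: [-90.0, -0.1, -6.8]
wrist_force: [-0.2, -0.4, -1.3]
gripper_width: 11.3
```

Request:
{"method": "apply_moves", "body": {"commands": [[0,1,0,0,0,0],[0,1,0,0,0,0],[0,1,0,0,0,0],[0,1,0,0,0,0],[0,0,0,0,0,0],[0,0,0,0,0,0]]}}

```text
t: 20.0
position: [558.1, -31.1, 24.2]
orientation: [-90.0, -0.0, -6.8]
wrist_force: [-0.1, -0.1, -0.8]
gripper_width: 11.2
```

Run:
```python
from h import *
s=shot("side","s18");st();crop(s,230,150,390,310,3.5,"c18s")
```

```text
t20.1 [558.1 -31.1  24.1] [-90.   -0.   -6.8] F [ 0.7  0.2 -1.6] w10.9
```

View pics/c18s.png

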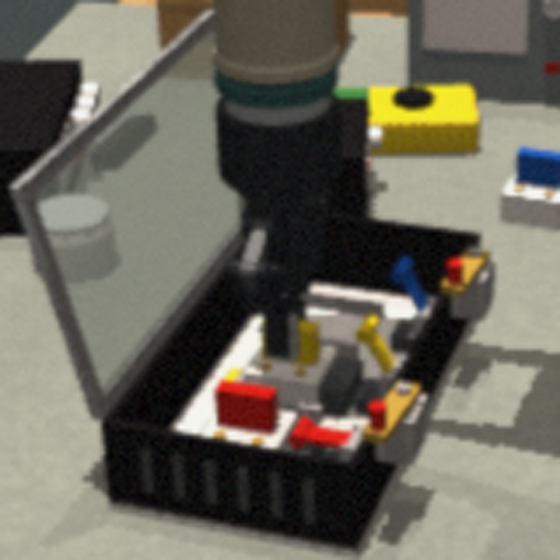

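Request:
{"method": "apply_moves", "body": {"commands": [[0,1,0,0,0,0],[0,1,0,0,0,0],[0,0,0,0,0,0],[0,0,0,0,0,0]]}}

```text
t: 20.38
position: [558.2, -31.3, 23.7]
orientation: [-90.0, -0.1, -6.8]
wrist_force: [-3.1, -0.7, 10.1]
gripper_width: 11.2
```

Request:
{"method": "apply_moves", "body": {"commands": [[0,-1,0,0,0,0],[0,0,0,0,0,0],[0,0,0,0,0,0]], "grip": -0.3}}

```text
t: 20.63
position: [558.2, -31.2, 23.1]
orientation: [-90.0, -0.0, -6.8]
wrist_force: [-0.7, 0.4, -0.2]
gripper_width: 30.1
```

Request:
{"method": "apply_moves", "body": {"commands": [[0,-20,0,0,0,0],[0,-35,0,0,0,0],[0,-35,0,0,0,0],[0,0,0,0,0,0],[0,0,0,0,0,0]]}}

```text
t: 21.05
position: [559.8, -31.4, 115.1]
orientation: [-90.0, -0.3, -6.8]
wrist_force: [-0.1, -0.3, -0.9]
gripper_width: 29.6
```

Run:
```python
from h import *
s=shot("side","s19");t=shot("top","t19");st();crop(s,230,150,390,310,3.5,"c19s");crop(t,290,180,430,290,5,"c19t")
```

```text
t21.1 [557.3 -31.  112.3] [-90.    0.1  -6.8] F [-0.5  0.7  0.3] w29.9
```

View pics/c19s.png

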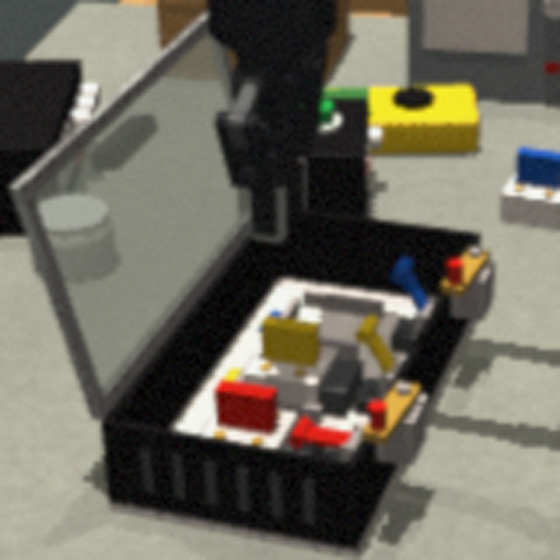

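View pics/c19t.png

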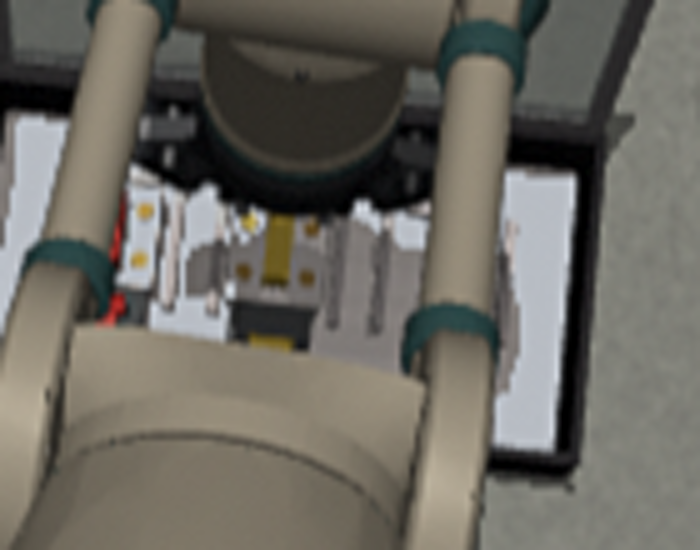

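Request:
{"method": "apply_moves", "body": {"commands": [[-25,0,0,0,0,0],[-25,0,0,0,0,0],[0,20,0,0,0,0],[0,20,0,0,0,0],[0,8,0,0,0,0],[0,0,0,0,0,0],[0,0,0,0,0,0]], "grip": -1}}

```text
t: 21.73
position: [507.9, -25.1, 64.0]
orientation: [-90.0, 0.1, -6.8]
wrist_force: [-0.3, 0.4, 0.1]
gripper_width: 0.2
```

Request:
{"method": "apply_moves", "body": {"commands": [[0,4,0,0,0,0],[0,4,0,0,0,0],[0,4,0,0,0,0],[0,4,0,0,0,0],[0,0,0,0,0,0]]}}

```text
t: 22.15
position: [510.1, -25.4, 49.8]
orientation: [-90.0, -0.2, -6.8]
wrist_force: [-0.1, 0.9, 7.0]
gripper_width: 0.0
```

Request:
{"method": "apply_moves", "body": {"commands": [[0,4,0,0,0,0],[0,4,0,0,0,0],[0,4,0,0,0,0],[0,4,0,0,0,0],[0,3,0,0,0,0],[0,0,0,0,0,0]]}}

```text
t: 22.65
position: [507.5, -25.0, 29.0]
orientation: [-90.0, 0.1, -6.8]
wrist_force: [-0.2, 0.5, -0.5]
gripper_width: 0.2
```

Run:
```python
from h import *
s=shot("side","s20");st();crop(s,230,150,390,310,3.5,"c20s")
```

```text
t22.7 [507.8 -25.1  29.3] [-90.    0.1  -6.8] F [ 0.2  0.4 -0.2] w0.2
```

View pics/c20s.png

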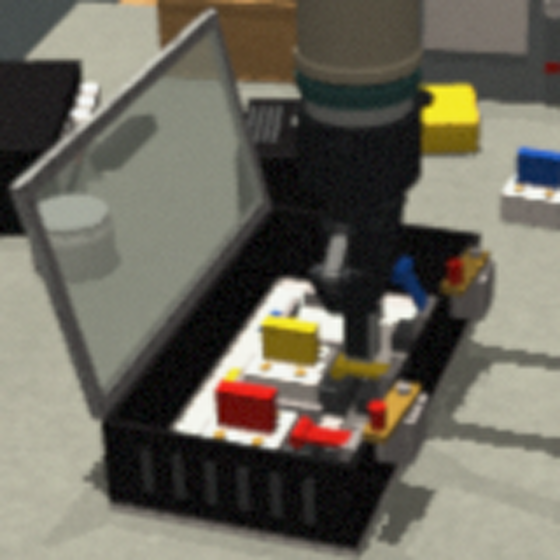

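Yellow clip is flat. Lift, then measure blue again.

Request:
{"method": "apply_moves", "body": {"commands": [[0,-35,0,0,0,0],[0,-35,0,0,0,0],[0,-31,0,0,0,0],[0,0,0,0,0,0],[0,0,0,0,0,0]], "grip": 0}}

```text
t: 23.12
position: [509.9, -25.4, 133.0]
orientation: [-90.0, -0.3, -6.8]
wrist_force: [0.3, -0.3, 0.5]
gripper_width: 42.6
```

Run:
```python
from h import *
s=shot("side","s21");t=shot("top","t21");st()
for c,b in(("blue",(445,260,500,315)),):
    print(c,*modmeas(t,c,b),sep="\n  ")
pp,y=rows([507.8,-25.2,130],-6.8,[421,-324.7,100],-9.5)
```

```text
t23.2 [507.6 -25.  130.3] [-90.    0.1  -6.8] F [-0.5  0.1  0.3] w42.3
blue
  ((421.3011169433594, -324.7351379394531), (45.10874938964844, 49.47174072265625), 79.62421417236328)
  ((420.8526306152344, -324.7032470703125), (10.924962043762207, 34.482765197753906), 81.09876251220703)
[[-6, 4, -38, 0, 0.5, 0], [-6, 4, -39, 0, 0.0, 0], [-6, 3, -38, 0, 0.5, 0], [-6, 4, -39, 0, 0.5, 0], [-5, 4, -39, 0, 0.0, 0], [-6, 4, -38, 0, 0.5, 0], [-5, 3, -39, 0, 0.5, 0], [-4, 4, -39, 0, 0.0, 0]]
ends [ 421.3 -325.1  100. ] -9.3
```

View pics/t21.png

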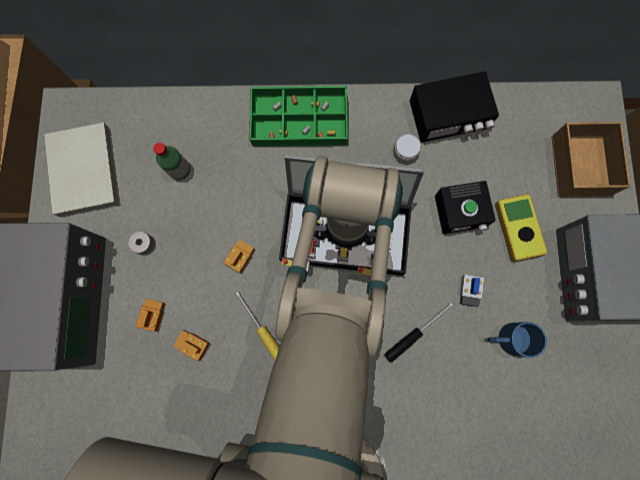

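Request:
{"method": "apply_moves", "body": {"commands": [[-6,4,-38,0,0.5,0],[-6,4,-39,0,0,0],[-6,3,-38,0,0.5,0],[-6,4,-39,0,0.5,0],[-5,4,-39,0,0,0],[-6,4,-38,0,0.5,0],[-5,3,-39,0,0.5,0],[-4,4,-39,0,0,0]]}}

```text
t: 23.88
position: [419.7, -325.7, 99.0]
orientation: [-89.9, 0.2, -9.4]
wrist_force: [0.8, -0.5, -0.2]
gripper_width: 42.8
```

Request:
{"method": "apply_moves", "body": {"commands": [[0,0,0,0,0,0],[0,0,0,0,0,0],[0,0,0,0,0,0],[0,0,0,0,0,0]]}}

```text
t: 24.22
position: [421.3, -323.2, 100.0]
orientation: [-89.9, 0.1, -9.3]
wrist_force: [0.7, 0.7, -0.6]
gripper_width: 42.5
```

Run:
```python
from h import *
s=shot("side","s22");t=shot("top","t22");st();crop(s,340,140,460,240,5,"c22s");crop(t,430,230,550,330,5,"c22t")
print((proj("side",[[421,-324.7,54]])-[340,140])*5,(proj("top",[[421,-324.7,54]])-[430,230])*5)
```

```text
t24.3 [ 421.9 -323.4  100.7] [-89.9   0.   -9.2] F [-0.3  0.4  1.1] w42.6
[[218.76010495 263.56958144]] [[232.01585044 275.36282213]]
```

View pics/c22s.png

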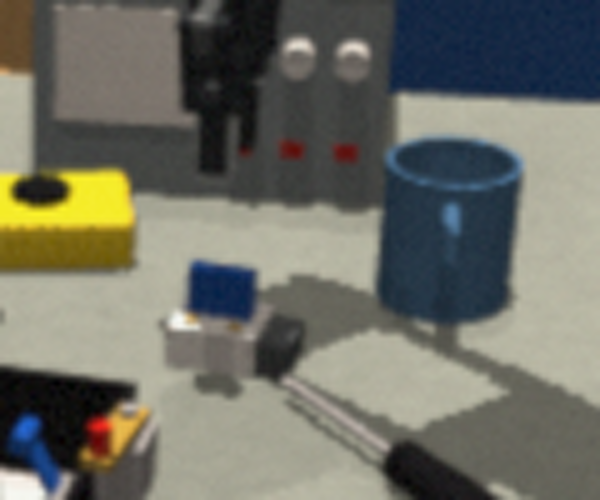

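View pics/c22t.png

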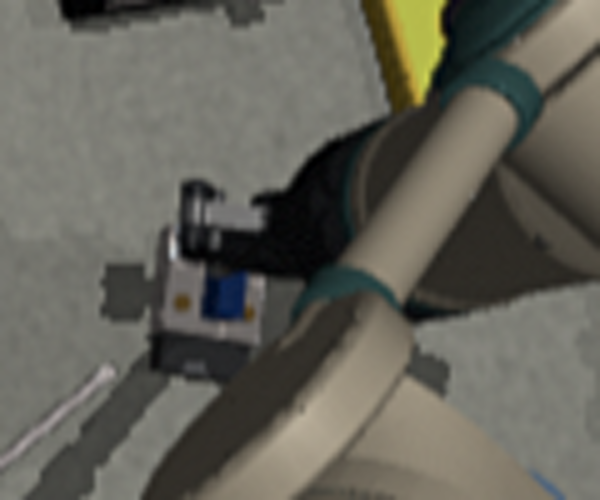

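Request:
{"method": "apply_moves", "body": {"commands": [[0,30,-1,0,0,0],[0,30,0,0,0,0],[0,17,0,0,0,0],[0,5,0,0,0,0],[0,0,0,0,0,0],[0,0,0,0,0,0]]}}

```text
t: 24.82
position: [422.3, -325.9, 19.6]
orientation: [-90.0, -0.1, -9.3]
wrist_force: [-0.4, -0.8, -0.1]
gripper_width: 42.5
```

Request:
{"method": "apply_moves", "body": {"commands": [[0,0,0,0,0,0],[0,0,0,0,0,0],[0,0,0,0,0,0],[0,0,0,0,0,0],[0,0,0,0,0,0]], "grip": -1}}

```text
t: 25.23
position: [422.3, -326.5, 20.2]
orientation: [-90.1, -0.1, -9.3]
wrist_force: [0.6, 1.4, 6.0]
gripper_width: 10.8
```

Request:
{"method": "apply_moves", "body": {"commands": [[0,-40,0,0,0,0],[0,-39,0,0,0,0],[0,-40,0,0,0,0],[0,0,0,0,0,0],[0,0,0,0,0,0],[0,0,0,0,0,0]]}}

```text
t: 25.73
position: [420.7, -325.4, 137.4]
orientation: [-90.0, 0.1, -9.3]
wrist_force: [-0.2, 0.6, -1.5]
gripper_width: 11.0
```

Run:
```python
from h import *
s=shot("side","s23");t=shot("top","t23");st();crop(s,340,110,460,210,5,"c23s")
w=ch((12.5,-80,6))[0];p,yy=here()
p,y=rows(p,yy,[w[0],w[1],135],-7)
```

```text
t25.8 [ 420.2 -324.9  136. ] [-89.9   0.2  -9.3] F [ 0.4 -0.3 -1.4] w11.0
[[13, 0, 33, 0, -0.5, 0], [13, 0, 33, 0, 0.0, 0], [13, 0, 33, 0, -0.5, 0], [13, 1, 33, 0, -0.5, 0], [14, 0, 33, 0, 0.0, 0], [14, 0, 33, 0, -0.5, 0], [14, 0, 32, 0, -0.5, 0]]
ends [ 546.6 -110.9  135. ] -6.8
```

View pics/c23s.png

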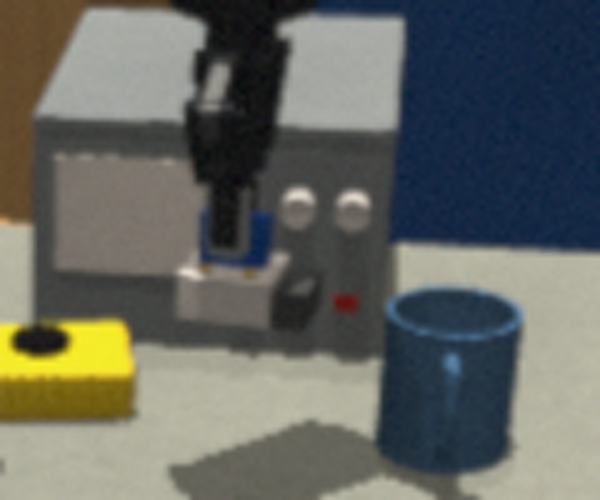

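Request:
{"method": "apply_moves", "body": {"commands": [[13,0,33,0,-0.5,0],[13,0,33,0,0,0],[13,0,33,0,-0.5,0],[13,1,33,0,-0.5,0],[14,0,33,0,0,0],[14,0,33,0,-0.5,0],[14,0,32,0,-0.5,0]]}}

```text
t: 26.42
position: [547.3, -110.0, 134.8]
orientation: [-89.9, 0.2, -6.8]
wrist_force: [1.3, 0.0, -0.9]
gripper_width: 11.1
```

Request:
{"method": "apply_moves", "body": {"commands": [[0,30,0,0,0,0],[0,0,0,0,0,0],[0,0,0,0,0,0],[0,0,0,0,0,0]]}}

```text
t: 26.75
position: [547.0, -112.5, 106.2]
orientation: [-90.0, 0.1, -6.9]
wrist_force: [-0.6, 0.1, -0.9]
gripper_width: 11.0
```

Run:
```python
from h import *
s=shot("side","s24");t=shot("top","t24");st()
p,_=here();b=p[2]-19.5
crop(s,295,180,365,230,11,"c24s");crop(t,345,200,405,250,12,"c24t")
q=ch([(-30.5,-60,b),(-30.5,-100,b),(-12.5,-57,b+26),(-12.5,-103,b+26)]);print(((proj("top",q)-[345,200])*12).round())
q=ch([(-12.5,-57,b+26),(37.5,-57,b+26),(37.5,-57,b),(-12.5,-57,b),(-30.5,-60,b)]);print(((proj("side",q)-[295,180])*11).round())
```

```text
t26.9 [ 547.9 -113.2  107.5] [-90.   -0.   -6.9] F [-0.5  1.1 -1. ] w10.9
[[311. 558.]
 [526. 582.]
 [316. 436.]
 [568. 463.]]
[[385. 330.]
 [158. 300.]
 [162. 409.]
 [387. 441.]
 [474. 446.]]
```

View pics/c24s.png

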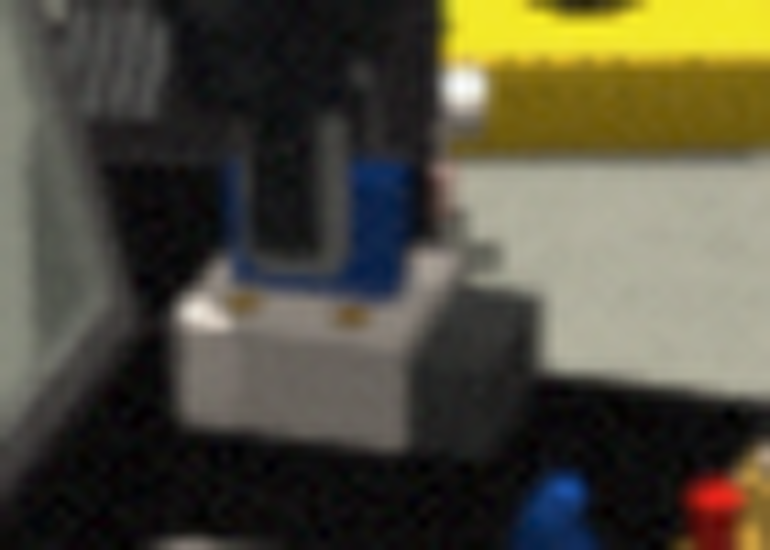

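View pics/c24t.png

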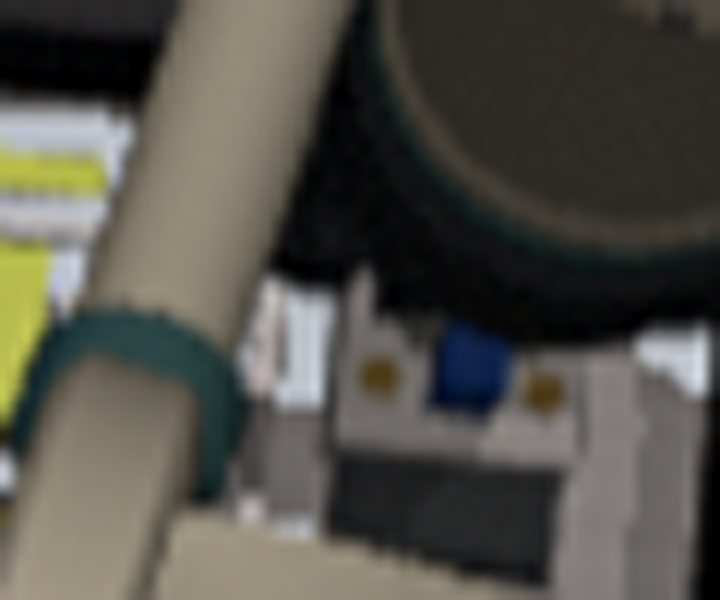

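Request:
{"method": "apply_moves", "body": {"commands": [[1,0,2,0,0,0],[0,25,0,0,0,0],[0,25,0,0,0,0],[0,20,0,0,0,0],[0,4,0,0,0,0],[0,2,0,0,0,0],[0,0,0,0,0,0]]}}

```text
t: 27.43
position: [549.7, -110.7, 31.7]
orientation: [-90.0, -0.1, -6.9]
wrist_force: [0.6, -1.4, -1.6]
gripper_width: 10.5
```

Request:
{"method": "apply_moves", "body": {"commands": [[0,1,0,0,0,0],[0,1,0,0,0,0],[0,0,0,0,0,0],[0,0,0,0,0,0]]}}

```text
t: 27.77
position: [549.6, -110.3, 29.7]
orientation: [-90.0, -0.1, -6.8]
wrist_force: [-0.8, -0.3, -1.2]
gripper_width: 10.5
```

Run:
```python
from h import *
s=shot("side","s25");st()
crop(s,265,170,385,270,5,"c25s")
```

```text
t27.8 [ 549.5 -110.2   29.6] [-90.   -0.1  -6.8] F [ 0.4 -0.3 -1.2] w10.6
```

View pics/c25s.png

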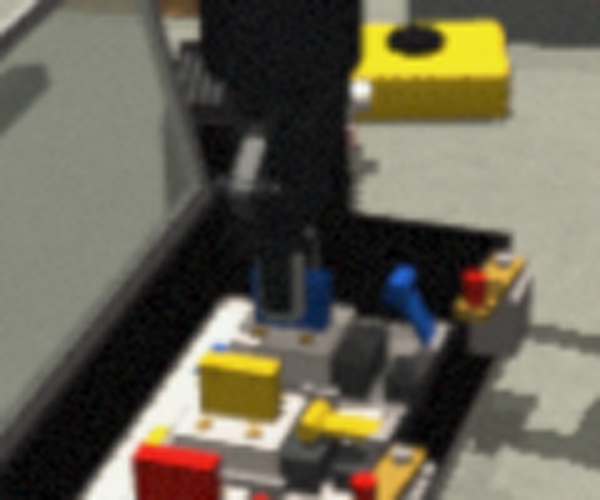

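Request:
{"method": "apply_moves", "body": {"commands": [[-1,1,0,0,0,0],[0,1,0,0,0,0],[0,1,0,0,0,0],[0,0,0,0,0,0],[0,0,0,0,0,0]]}}

```text
t: 28.23
position: [548.0, -110.0, 26.2]
orientation: [-90.0, 0.0, -6.8]
wrist_force: [-0.7, 0.6, 2.6]
gripper_width: 10.7
```

Request:
{"method": "apply_moves", "body": {"commands": [[0,1,0,0,0,0],[0,1,0,0,0,0],[0,0,0,0,0,0],[0,0,0,0,0,0]]}}

```text
t: 28.57
position: [548.0, -109.8, 26.1]
orientation: [-90.0, -0.0, -6.8]
wrist_force: [-4.6, 2.9, 15.1]
gripper_width: 10.6
```

Request:
{"method": "apply_moves", "body": {"commands": [[0,-2,0,0,0,0],[0,0,0,0,0,0],[0,0,0,0,0,0],[0,0,0,0,0,0]], "grip": -0.3}}

```text
t: 28.9
position: [548.1, -110.1, 25.6]
orientation: [-90.0, 0.0, -6.8]
wrist_force: [-0.6, -0.9, -0.7]
gripper_width: 30.1
```

Request:
{"method": "apply_moves", "body": {"commands": [[0,-20,0,0,0,0],[0,-35,0,0,0,0],[0,-33,0,0,0,0],[0,0,0,0,0,0],[0,0,0,0,0,0]]}}

```text
t: 29.32
position: [549.6, -110.6, 115.7]
orientation: [-90.0, -0.3, -6.8]
wrist_force: [-0.4, 0.2, -1.0]
gripper_width: 29.9
```

Run:
```python
from h import *
s=shot("side","s26");t=shot("top","t26");st();crop(s,230,150,390,310,3.5,"c26s");crop(t,290,180,430,290,5,"c26t")
```

```text
t29.4 [ 547.3 -109.8  113. ] [-90.    0.1  -6.8] F [-0.4  0.7  0.4] w30.0
```

View pics/c26s.png

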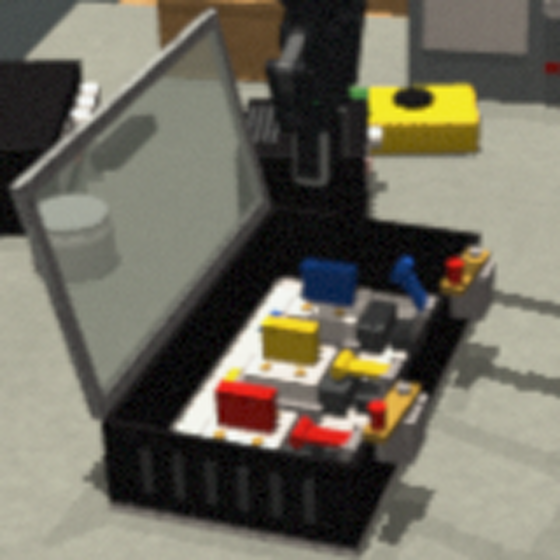

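View pics/c26t.png

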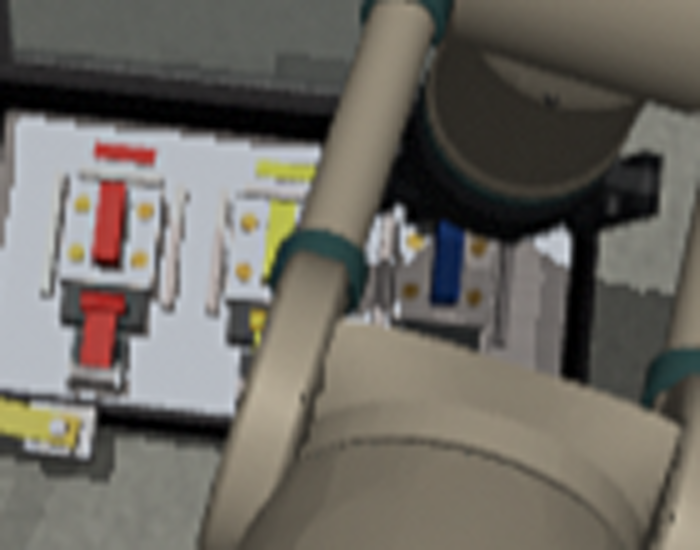

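Request:
{"method": "apply_moves", "body": {"commands": [[-25,0,0,0,0,0],[-25,0,0,0,0,0],[0,20,0,0,0,0],[0,20,0,0,0,0],[0,9,0,0,0,0],[0,0,0,0,0,0],[0,0,0,0,0,0]], "grip": -1}}

```text
t: 30.0
position: [497.8, -103.9, 63.9]
orientation: [-90.0, 0.2, -6.8]
wrist_force: [-0.3, -0.1, 1.0]
gripper_width: -0.2
```

Request:
{"method": "apply_moves", "body": {"commands": [[0,4,0,0,0,0],[0,4,0,0,0,0],[0,4,0,0,0,0],[0,4,0,0,0,0],[0,0,0,0,0,0]]}}

```text
t: 30.42
position: [500.1, -104.5, 49.8]
orientation: [-90.0, -0.2, -6.8]
wrist_force: [-0.3, 0.9, 6.2]
gripper_width: -0.0
```

Request:
{"method": "apply_moves", "body": {"commands": [[0,4,0,0,0,0],[0,4,0,0,0,0],[0,4,0,0,0,0],[0,4,0,0,0,0],[0,3,0,0,0,0],[0,0,0,0,0,0]]}}

```text
t: 30.92
position: [497.6, -103.9, 29.0]
orientation: [-90.0, 0.1, -6.8]
wrist_force: [-0.0, -0.6, 0.3]
gripper_width: -0.2
```

Request:
{"method": "apply_moves", "body": {"commands": [[0,-35,0,0,0,0],[0,-35,0,0,0,0],[0,-31,0,0,0,0],[0,0,0,0,0,0],[0,0,0,0,0,0]]}}

```text
t: 31.33
position: [499.8, -104.6, 132.8]
orientation: [-90.1, -0.3, -6.8]
wrist_force: [0.5, -0.6, -0.0]
gripper_width: -0.1
```

Run:
```python
from h import *
s=shot("side","s27");st();crop(s,230,150,390,310,3.5,"c27s")
```

```text
t31.4 [ 498.4 -104.1  131.2] [-90.   -0.   -6.8] F [-0.8  0.9 -0.5] w0.2
```

View pics/c27s.png

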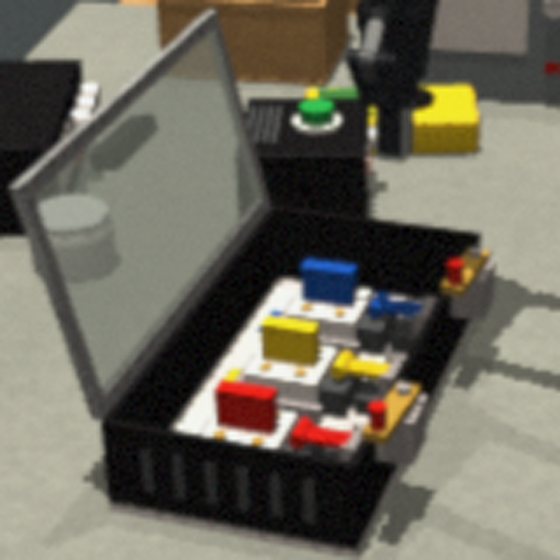

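All three clips are flat. Now the lid: I'll go up and over it, then push it shut from behind, left of the grip bar.

Run:
```python
from h import *
w=ch((155,62,0))[0];print(w)
p,y=rows([498.2,-104.2,130.5],-6.8,[498.2,-104.2,245],-6.8)
p,y=rows(p,y,[w[0],w[1],245],-7)
pts=[(155,232),(155,170)]
for th in np.arange(1.85,-0.001,-.12):
    if th>np.pi/2: x=77.5-150*np.cos(th)+6*np.sin(th); z=64+120*np.sin(th)
    else: x=77.5-120*np.cos(th)+6*np.sin(th); z=64+120*np.sin(th)+6*np.cos(th)
    pts.append((x+11,z-13))
    print(round(th,2),round(x+11),round(z-13))
```

```text
[704.9005528   12.94811317   0.        ]
[[0, -38, 0, 0, 0.0, 0], [0, -38, 0, 0, 0.0, 0], [0, -38, 0, 0, 0.0, 0]]
ends [ 498.2 -104.2  244.5] -6.8
[[32, 0, 23, 0, 0.0, 0], [32, 0, 24, 0, 0.0, 0], [32, 0, 23, 0, 0.0, 0], [32, 0, 24, 0, 0.0, 0], [31, 0, 23, 0, 0.0, 0], [32, 0, 24, 0, 0.0, 0]]
ends [704.6  13.2 244.5] -6.8
1.85 136 166
1.73 118 169
1.61 100 171
1.49 85 171
1.37 70 170
1.25 56 167
1.13 43 162
1.01 30 156
0.89 18 148
0.77 7 139
0.65 -3 128
0.53 -12 117
0.41 -19 104
0.29 -25 91
0.17 -29 77
0.05 -31 63
```

Request:
{"method": "apply_moves", "body": {"commands": [[0,-38,0,0,0,0],[0,-38,0,0,0,0],[0,-38,0,0,0,0],[0,0,0,0,0,0]]}}

```text
t: 31.72
position: [501.8, -105.3, 250.5]
orientation: [-90.1, -0.6, -6.8]
wrist_force: [1.1, -0.8, 0.9]
gripper_width: -0.0
```

Request:
{"method": "apply_moves", "body": {"commands": [[32,0,23,0,0,0],[32,0,24,0,0,0],[32,0,23,0,0,0],[32,0,24,0,0,0],[31,0,23,0,0,0],[32,0,24,0,0,0],[0,0,0,0,0,0],[0,0,0,0,0,0]]}}

```text
t: 32.38
position: [705.4, 14.4, 240.4]
orientation: [-90.0, 0.4, -6.7]
wrist_force: [0.1, -1.0, 1.1]
gripper_width: -0.0
```

Request:
{"method": "apply_moves", "body": {"commands": [[0,25,0,0,0,0],[0,25,0,0,0,0],[0,25,0,0,0,0],[0,0,0,0,0,0],[0,0,0,0,0,0]]}}

```text
t: 32.8
position: [702.6, 12.5, 168.0]
orientation: [-90.0, 0.3, -6.9]
wrist_force: [0.2, 0.2, 0.7]
gripper_width: 0.2
```

Run:
```python
from h import *
s=shot("side","s28");t=shot("top","t28");st();crop(s,210,100,390,310,2.8,"c28s")
p,_=here();print("local",(p[:2]-CH[:2])@rot(CH[2]))
```

```text
t32.9 [705.2  12.5 171.4] [-90.   -0.1  -6.9] F [-0.3  0.5  0.5] w0.1
local [155.30886832  61.60968046]
```

View pics/c28s.png

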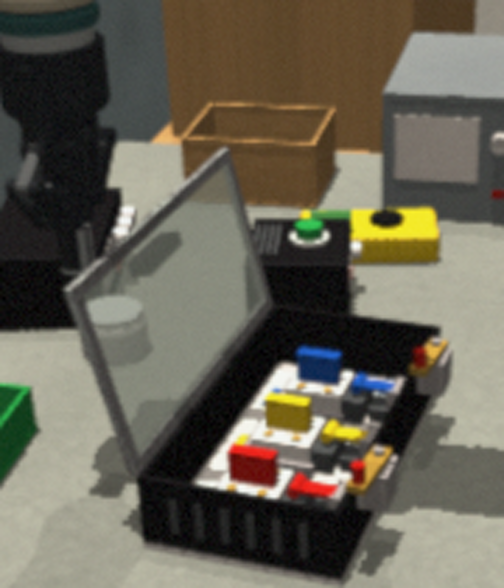

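View pics/t28.png

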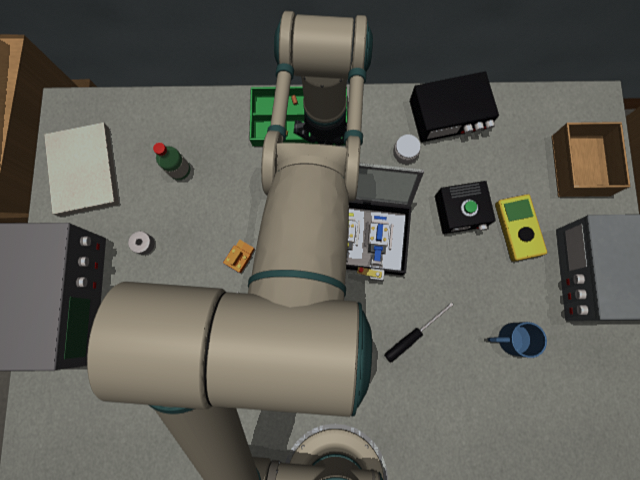

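Request:
{"method": "apply_moves", "body": {"commands": [[-19,3,0,0,0,0],[-18,-2,0,0,0,0],[-18,-2,0,0,0,0],[-15,0,0,0,0,0],[0,0,0,0,0,0]]}}

```text
t: 33.32
position: [634.4, 21.4, 174.2]
orientation: [-90.0, -0.2, -6.8]
wrist_force: [-0.8, 0.3, 0.4]
gripper_width: 0.1
```

Request:
{"method": "apply_moves", "body": {"commands": [[-15,1,0,0,0,0],[-14,3,0,0,0,0],[-13,5,0,0,0,0],[-13,6,0,0,0,0],[0,0,0,0,0,0]]}}

```text
t: 33.73
position: [579.8, 28.1, 157.1]
orientation: [-90.0, -0.0, -6.8]
wrist_force: [-0.4, -0.3, -0.4]
gripper_width: -0.2
```

Run:
```python
from h import *
s=shot("side","s29");st();crop(s,210,100,390,310,2.8,"c29s")
p,_=here();print("local",(p[:2]-CH[:2])@rot(CH[2]))
```

```text
t33.8 [581.   27.9 157.2] [-90.   -0.1  -6.8] F [ 0.6 -0.4  0.9] w0.3
local [30.22887241 61.7838172 ]
```

View pics/c29s.png

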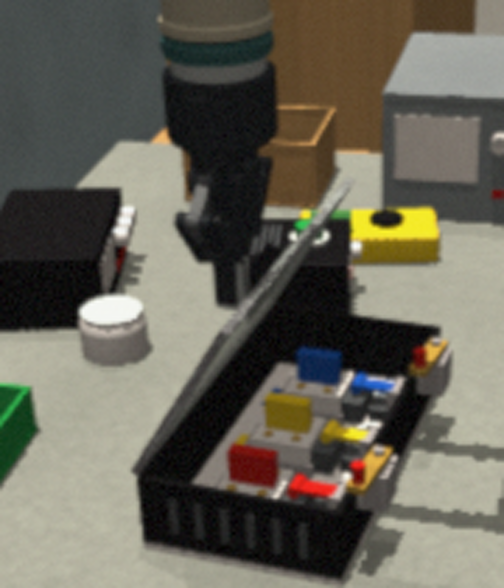

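Lid is following, now near 1 rad. Continue along the arc.

Request:
{"method": "apply_moves", "body": {"commands": [[-12,8,0,0,0,0],[-11,9,0,0,0,0],[-10,11,0,0,0,0],[-9,11,0,0,0,0],[-7,13,0,0,0,0],[0,0,0,0,0,0]]}}

```text
t: 34.28
position: [531.0, 33.9, 102.8]
orientation: [-90.0, 0.2, -6.8]
wrist_force: [-0.5, -0.3, -1.0]
gripper_width: -0.0
```

Request:
{"method": "apply_moves", "body": {"commands": [[-6,13,0,0,0,0],[-4,14,0,0,0,0],[-2,10,0,0,0,0],[0,4,0,0,0,0],[0,0,0,0,0,0]]}}

```text
t: 34.7
position: [521.2, 35.1, 62.9]
orientation: [-90.0, 0.0, -6.8]
wrist_force: [-0.0, 0.0, 0.6]
gripper_width: -0.3
```

Run:
```python
from h import *
s=shot("side","s30");st();crop(s,210,100,390,310,2.8,"c30s")
p,_=here();print("local",(p[:2]-CH[:2])@rot(CH[2]))
```

```text
t34.8 [521.5  35.1  63.3] [-90.   -0.   -6.8] F [0.6 0.  1.4] w-0.3
local [-29.77560496  61.63894039]
```

View pics/c30s.png

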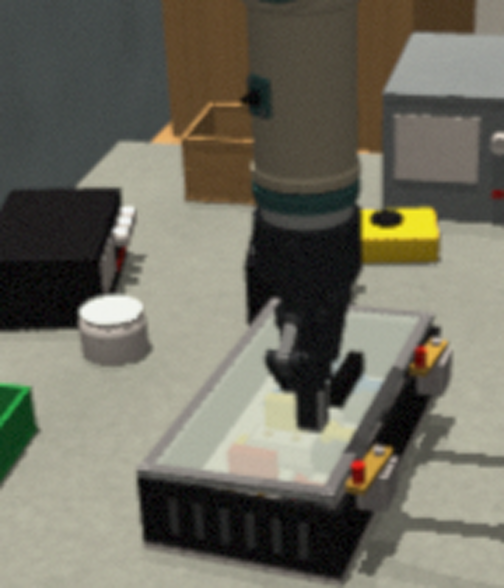

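Nearly shut. Press down in small steps until the force rises.

Request:
{"method": "apply_moves", "body": {"commands": [[0,2,0,0,0,0],[0,2,0,0,0,0],[0,0,0,0,0,0]]}}

```text
t: 35.0
position: [521.1, 35.2, 59.4]
orientation: [-90.0, -0.1, -6.8]
wrist_force: [0.8, 0.5, -0.1]
gripper_width: -0.3
```

Request:
{"method": "apply_moves", "body": {"commands": [[0,1,0,0,0,0],[0,1,0,0,0,0],[0,0,0,0,0,0]]}}

```text
t: 35.25
position: [520.5, 35.3, 57.1]
orientation: [-90.0, -0.0, -6.8]
wrist_force: [1.4, -0.5, 0.1]
gripper_width: 0.4
```

Request:
{"method": "apply_moves", "body": {"commands": [[0,1,0,0,0,0],[0,1,0,0,0,0],[0,0,0,0,0,0]]}}

```text
t: 35.5
position: [520.6, 35.3, 56.6]
orientation: [-90.0, -0.1, -6.8]
wrist_force: [-2.4, -0.7, 12.1]
gripper_width: -0.1
```

Request:
{"method": "apply_moves", "body": {"commands": [[0,1,0,0,0,0],[0,0,0,0,0,0]]}}

```text
t: 35.67
position: [520.6, 35.3, 56.6]
orientation: [-90.0, -0.1, -6.8]
wrist_force: [-3.7, 1.1, 17.9]
gripper_width: -0.1
```

Lid is shut (18 N reaction at a reading of 56.6, tip at 70). Now the left turnbutton: I'll start behind its tab at local (-118, 128).

Request:
{"method": "apply_moves", "body": {"commands": [[0,-30,0,0,0,0],[0,-30,0,0,0,0],[-29,0,22,0,0,0],[-29,0,22,0,0,0],[-30,0,22,0,0,0],[0,0,0,0,0,0],[0,0,0,0,0,0]]}}

```text
t: 36.25
position: [438.5, 112.2, 113.9]
orientation: [-90.0, 0.1, -6.7]
wrist_force: [0.5, -0.2, 0.7]
gripper_width: -0.1
```

Run:
```python
from h import *
s=shot("side","s31");t=shot("top","t31");st();crop(s,260,170,420,310,4,"c31s");crop(t,270,170,430,290,5,"c31t")
p,_=here();print("local",(p[:2]-CH[:2])@rot(CH[2]))
```

```text
t36.4 [441.1 111.2 114.1] [-90.   -0.   -6.8] F [ 0.3 -0.2 -0.3] w-0.2
local [-118.76247012  127.36868928]
```

View pics/c31s.png

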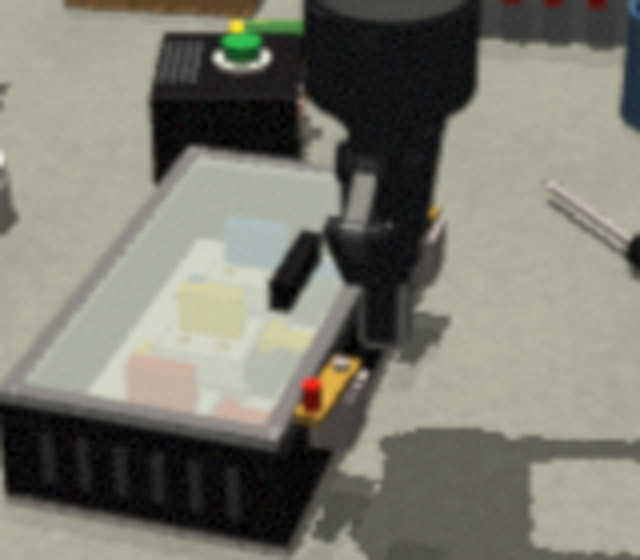

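View pics/c31t.png

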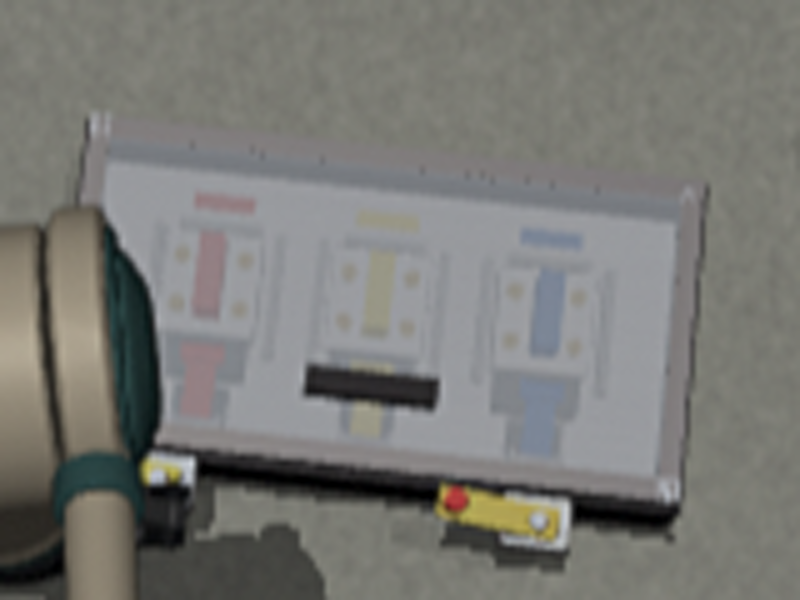

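Run:
```python
import numpy as np
prev=(-118.5,127.5)
for f in [0,.2,.4,.6,.8,1.0,1.2,1.4,1.6]:
    x=-89.5+38*np.sin(f)-16*np.cos(f); y=90+38*np.cos(f)+16*np.sin(f)
    print(f,round(x,1),round(y,1),[round(x-prev[0]),round(y-prev[1])]); prev=(prev[0]+round(x-prev[0]),prev[1]+round(y-prev[1]))
```

```text
0 -105.5 128.0 [13, 0]
0.2 -97.6 130.4 [8, 3]
0.4 -89.4 131.2 [8, 1]
0.6 -81.2 130.4 [8, -1]
0.8 -73.4 128.0 [8, -3]
1.0 -66.2 124.0 [7, -4]
1.2 -59.9 118.7 [7, -5]
1.4 -54.8 112.2 [5, -6]
1.6 -51.0 104.9 [3, -8]
```

Request:
{"method": "apply_moves", "body": {"commands": [[0,20,0,0,0,0],[0,19,0,0,0,0],[0,0,0,0,0,0],[0,0,0,0,0,0]]}}

```text
t: 36.68
position: [440.7, 110.5, 74.3]
orientation: [-90.0, 0.1, -6.9]
wrist_force: [0.8, -0.4, 0.9]
gripper_width: 0.4
```

Request:
{"method": "apply_moves", "body": {"commands": [[13,0,0,0,0,0],[8,0,3,0,0,0],[8,0,1,0,0,0],[8,0,-1,0,0,0],[8,0,-3,0,0,0],[0,0,0,0,0,0]]}}

```text
t: 37.18
position: [488.7, 105.5, 75.8]
orientation: [-90.0, -0.2, -6.9]
wrist_force: [0.3, -0.9, 3.8]
gripper_width: 0.2
```

Request:
{"method": "apply_moves", "body": {"commands": [[7,0,-4,0,0,0],[7,0,-5,0,0,0],[5,0,-6,0,0,0],[3,0,-8,0,0,0],[0,0,0,0,0,0]]}}

```text
t: 37.6
position: [505.0, 79.2, 75.8]
orientation: [-90.0, -0.0, -6.9]
wrist_force: [-2.4, -1.4, 7.0]
gripper_width: -0.5
```

Run:
```python
from h import *
s=shot("side","s32");t=shot("top","t32");st();crop(s,260,170,420,310,4,"c32s");crop(t,260,190,400,290,5,"c32t")
p,_=here();print("local",(p[:2]-CH[:2])@rot(CH[2]))
```

```text
t37.7 [505.   79.3  75.8] [-90.1  -0.1  -6.8] F [-1.6 -2.9  5.7] w-0.1
local [-51.4764535 103.4984395]
```

View pics/c32s.png

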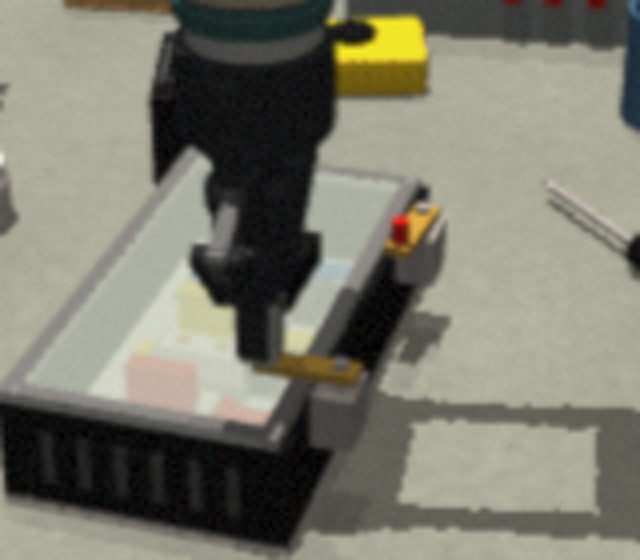

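View pics/c32t.png

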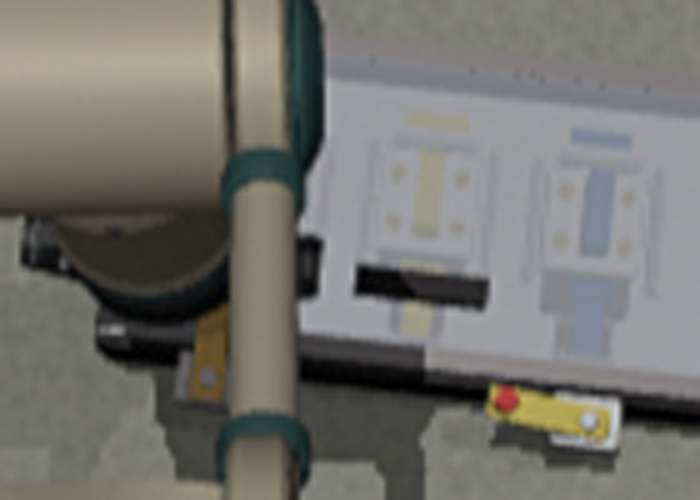

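Request:
{"method": "apply_moves", "body": {"commands": [[0,0,-2,0,0,0],[0,0,-2,0,0,0],[0,0,0,0,0,0]]}}

```text
t: 37.95
position: [505.0, 76.3, 75.9]
orientation: [-90.0, -0.1, -6.9]
wrist_force: [-1.3, 0.5, 5.8]
gripper_width: 0.2
```

Request:
{"method": "apply_moves", "body": {"commands": [[0,-30,0,0,0,0],[0,-30,0,0,0,0],[40,0,30,0,0,0],[40,0,30,0,0,0],[0,0,0,0,0,0],[0,0,0,0,0,0]]}}

```text
t: 38.45
position: [578.1, 118.6, 134.5]
orientation: [-90.0, -0.1, -6.8]
wrist_force: [-0.6, 0.1, -0.3]
gripper_width: -0.3
```

Run:
```python
from h import *
s=shot("side","s33");t=shot("top","t33");st();crop(s,290,190,400,310,5,"c33s");crop(t,270,210,390,290,6,"c33t")
q=ch([(-51.5,90,96),(-89.5,90,84)]);print((proj("side",q)-[290,190])*5,(proj("top",q)-[270,210])*6)
```

```text
t38.5 [575.2 117.7 134.2] [-90.    0.1  -6.8] F [0.4 0.  0.8] w-0.3
[[182.33812863 312.58932655]
 [273.21522299 352.56432586]] [[197.36863169 226.28836356]
 [186.57503575 332.06469206]]
```

View pics/c33s.png

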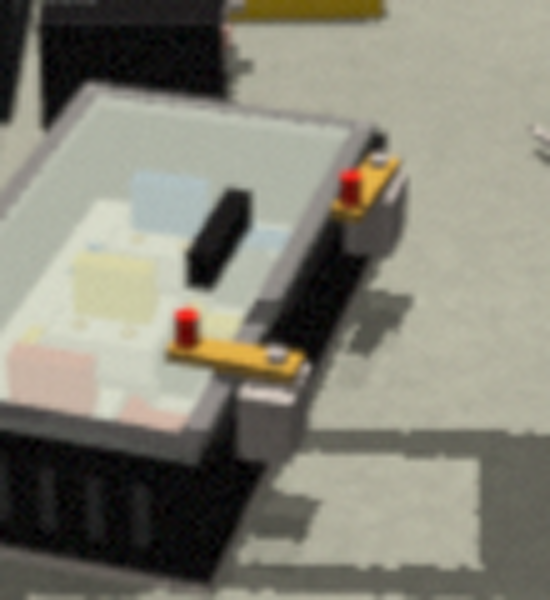

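View pics/c33t.png

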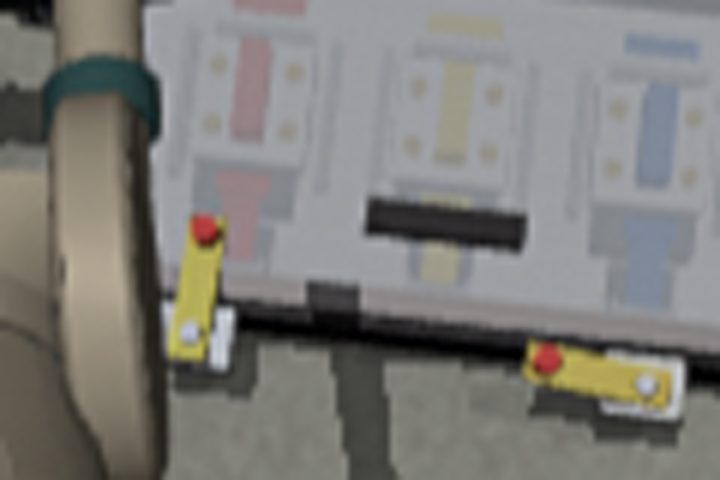

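Left turnbutton is at its stop: the tab-to-pivot direction gives about 1.61 rad. Now the right one.

Request:
{"method": "apply_moves", "body": {"commands": [[-22,0,-32,0,0,0],[-22,0,-32,0,0,0],[-22,0,-32,0,0,0],[-22,0,-32,0,0,0],[-22,0,-32,0,0,0],[-22,0,-32,0,0,0],[0,0,0,0,0,0],[0,0,0,0,0,0]]}}

```text
t: 39.22
position: [419.7, -57.9, 135.0]
orientation: [-90.0, 0.0, -7.1]
wrist_force: [0.9, 0.7, 0.0]
gripper_width: 0.2
```

Run:
```python
from h import *
st();p,_=here();print("local",(p[:2]-CH[:2])@rot(CH[2]))
```

```text
t39.2 [419.7 -57.9 135. ] [-90.    0.   -7.1] F [0.9 0.7 0. ] w0.2
local [-119.45243529  -43.08564201]
```

Request:
{"method": "apply_moves", "body": {"commands": [[0,30,0,0,0,0],[0,29,1,0,0,0],[0,0,0,0,0,0],[0,0,0,0,0,0],[0,0,0,0,0,0]]}}

```text
t: 39.63
position: [423.4, -55.4, 76.8]
orientation: [-90.0, -0.1, -6.8]
wrist_force: [-0.1, 1.1, 0.6]
gripper_width: 0.2
```

Request:
{"method": "apply_moves", "body": {"commands": [[14,0,0,0,0,0],[8,0,3,0,0,0],[8,0,1,0,0,0],[8,0,-1,0,0,0],[8,0,-3,0,0,0],[0,0,0,0,0,0]]}}

```text
t: 40.13
position: [470.9, -61.8, 76.5]
orientation: [-90.0, -0.2, -6.8]
wrist_force: [1.1, 0.4, 0.5]
gripper_width: 0.1
```

Request:
{"method": "apply_moves", "body": {"commands": [[7,0,-4,0,0,0],[7,0,-5,0,0,0],[5,0,-6,0,0,0],[3,0,-8,0,0,0],[0,0,-3,0,0,0],[0,0,0,0,0,0]]}}

```text
t: 40.63
position: [487.9, -91.3, 76.2]
orientation: [-90.1, -0.1, -6.9]
wrist_force: [-0.9, -0.6, 1.5]
gripper_width: 0.2
```

Request:
{"method": "apply_moves", "body": {"commands": [[0,0,-2,0,0,0],[0,0,0,0,0,0]]}}

```text
t: 40.8
position: [487.4, -92.2, 76.2]
orientation: [-90.0, -0.1, -6.9]
wrist_force: [1.4, -0.0, 0.3]
gripper_width: 0.2
```

Run:
```python
from h import *
s=shot("side","s34");st();crop(s,290,170,420,290,5,"c34s")
p,_=here();print("local",(p[:2]-CH[:2])@rot(CH[2]))
```

```text
t40.9 [487.1 -92.1  76.2] [-90.   -0.1  -6.8] F [ 1.3 -0.3  2.7] w0.2
local [-48.36352297 -68.82176786]
```

View pics/c34s.png

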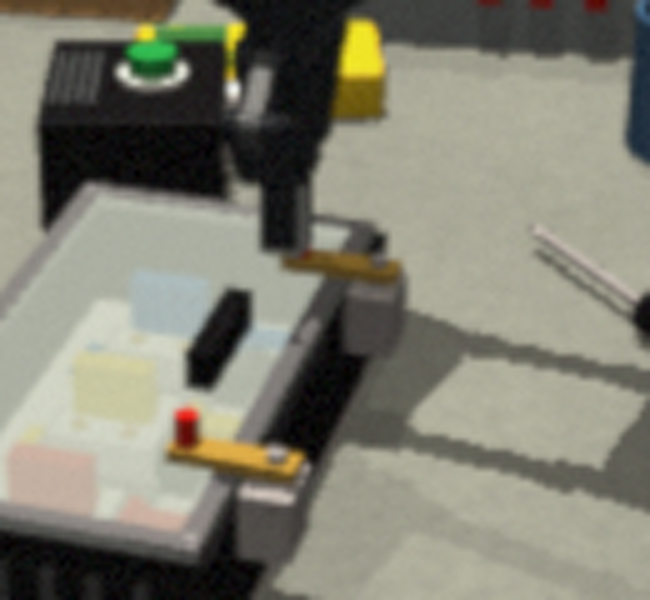

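Request:
{"method": "apply_moves", "body": {"commands": [[0,-30,0,0,0,0],[0,-35,0,0,0,0],[-35,0,20,0,0,0],[-35,0,20,0,0,0],[0,0,0,0,0,0],[0,0,0,0,0,0]]}}

```text
t: 41.35
position: [418.9, -42.3, 140.7]
orientation: [-90.0, 0.1, -6.7]
wrist_force: [0.6, -0.8, -0.4]
gripper_width: 0.2
```

Run:
```python
from h import *
s=shot("side","s35");t=shot("top","t35");st();crop(s,290,160,420,290,4.5,"c35s");crop(t,270,210,400,300,6,"c35t")
q=ch([(-51.5,-80,96),(-89.5,-80,84)]);print((proj("top",q)-[270,210])*6)
a=cv2.resize(t[185:230,445:495],None,fx=9,fy=9,interpolation=2);b=cv2.resize(s[165:200,295:350],None,fx=7,fy=7,interpolation=2)
b=cv2.copyMakeBorder(b,0,a.shape[0]-b.shape[0],0,0,0);c=np.hstack([a,b])[:,:800];cv2.imwrite("pics/c35b.png",c)
```

```text
t41.5 [422.1 -43.7 141.2] [-90.   -0.1  -6.8] F [ 0.2  0.4 -0.5] w-0.1
[[656.04865606 277.52496728]
 [643.27792187 383.62196791]]
```

View pics/c35t.png

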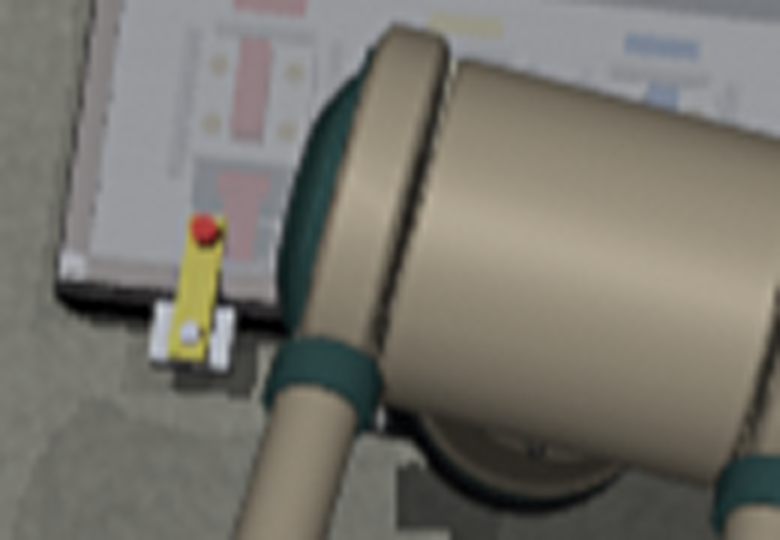

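View pics/c35s.png

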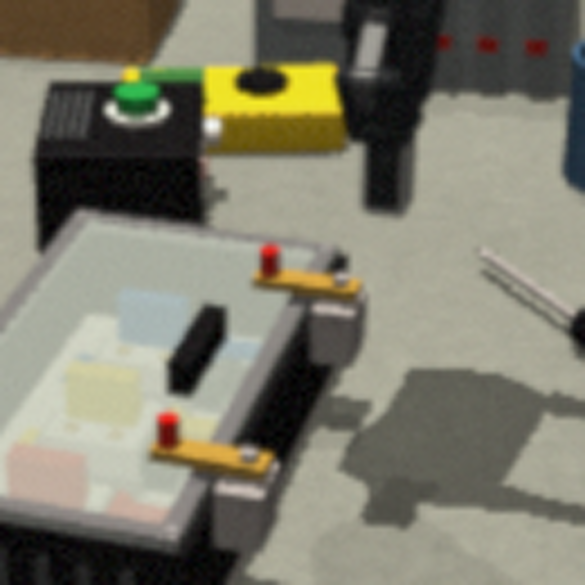

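View pics/c35b.png

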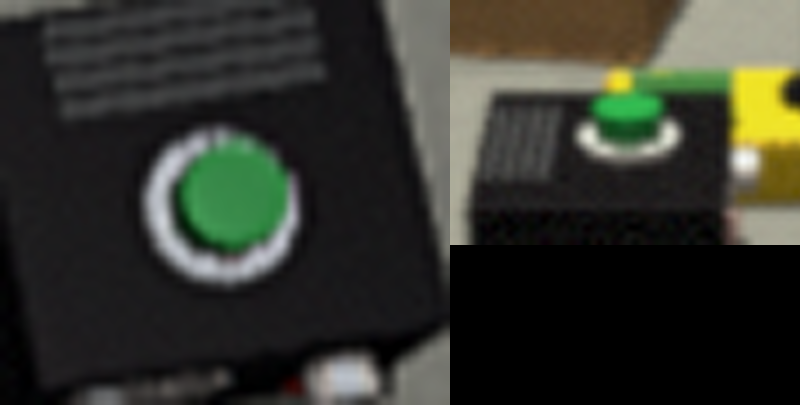

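Run:
```python
from h import *
a=(471.1-.45,206.4-.45);b=(320.4-.4,180.7-.4)
print(onz("top",a,87),onz("side",b,87),tri(a,b))
p=onz("top",a,87)
q,y=rows([421,-42.8,141],-6.8,[421,-200,141],-6.8)
q,y=rows(q,y,[p[0],p[1],141],-6.8)
```

```text
[ 597.25085277 -314.04158905   87.        ] [ 594.04425252 -306.75953494   87.        ] [ 597.00295558 -315.17943305   83.44917924]
[[5, 0, -39, 0, 0.0, 0], [4, 0, -39, 0, 0.0, 0], [5, 0, -39, 0, 0.0, 0], [5, 0, -39, 0, 0.0, 0]]
ends [ 421.4 -200.   141. ] -6.8
[[31, 0, -15, 0, 0.0, 0], [32, 0, -16, 0, 0.0, 0], [31, 0, -15, 0, 0.0, 0], [31, 0, -16, 0, 0.0, 0], [32, 0, -15, 0, 0.0, 0], [31, 0, -15, 0, 0.0, 0]]
ends [ 597.2 -313.6  141. ] -6.8
```

Request:
{"method": "apply_moves", "body": {"commands": [[5,0,-39,0,0,0],[4,0,-39,0,0,0],[5,0,-39,0,0,0],[5,0,-39,0,0,0],[0,0,0,0,0,0]]}}

```text
t: 41.87
position: [424.4, -209.3, 141.1]
orientation: [-90.3, -0.2, -7.1]
wrist_force: [0.4, 0.4, 0.1]
gripper_width: -0.2
```

Request:
{"method": "apply_moves", "body": {"commands": [[31,0,-15,0,0,0],[32,0,-16,0,0,0],[31,0,-15,0,0,0],[31,0,-16,0,0,0],[32,0,-15,0,0,0],[31,0,-15,0,0,0],[0,0,0,0,0,0],[0,0,0,0,0,0]]}}

```text
t: 42.53
position: [599.3, -316.0, 138.9]
orientation: [-90.0, 0.1, -6.9]
wrist_force: [-1.1, 0.1, -0.5]
gripper_width: 0.1
```

Run:
```python
from h import *
s=shot("side","s36");t=shot("top","t36");st();crop(t,270,180,400,290,6,"c36t");crop(s,270,110,390,210,5,"c36s")
q=ch([(-51.5,-80,96),(-89.5,-80,84)]);print((proj("top",q)-[270,180])*6)
```

```text
t42.6 [ 597.2 -314.3  139.8] [-89.9   0.1  -6.9] F [ 0.5  0.5 -0.2] w0.1
[[656.04865606 457.52496728]
 [643.27792187 563.62196791]]
```

View pics/c36t.png

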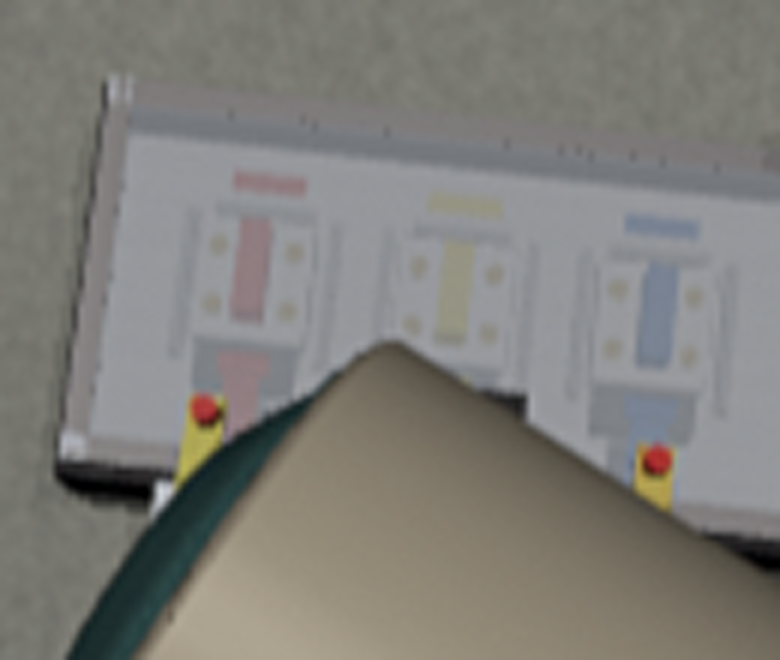

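View pics/c36s.png

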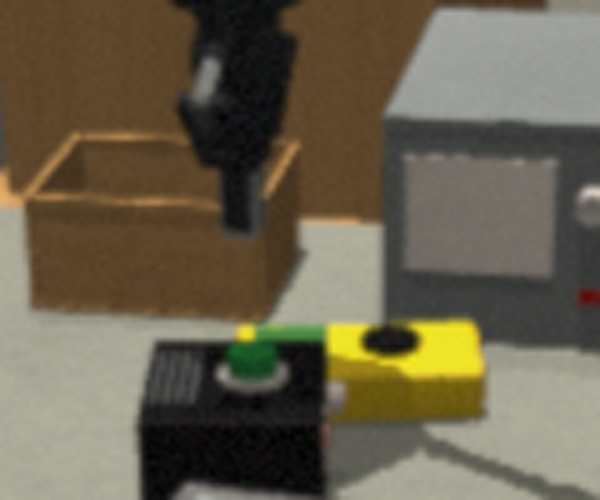

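The right tab reads about 1.55, short of the 1.62 stop. I'll go back and push it to the stop before pressing power.

Run:
```python
from h import *
w=ch((-51,-58,0))[0];print(w)
rows([597.2,-313.9,141],-6.8,[w[0],w[1],141],-6.8)
```

```text
[485.81172435 -81.05234028   0.        ]
[[-20, 0, 31, 0, 0.0, 0], [-19, 0, 31, 0, 0.0, 0], [-20, 0, 31, 0, 0.0, 0], [-20, 0, 32, 0, 0.0, 0], [-20, 0, 31, 0, 0.0, 0], [-19, 0, 31, 0, 0.0, 0], [-20, 0, 31, 0, 0.0, 0]]
ends [486.  -81.1 141. ] -6.8
```

Request:
{"method": "apply_moves", "body": {"commands": [[-20,0,31,0,0,0],[-19,0,31,0,0,0],[-20,0,31,0,0,0],[-20,0,32,0,0,0],[-20,0,31,0,0,0],[-19,0,31,0,0,0],[-20,0,31,0,0,0],[0,0,0,0,0,0]]}}

```text
t: 43.3
position: [480.3, -75.4, 141.0]
orientation: [-89.8, 0.3, -6.6]
wrist_force: [-0.4, 0.1, -0.3]
gripper_width: -0.2
```

Request:
{"method": "apply_moves", "body": {"commands": [[0,30,0,0,0,0],[0,35,0,0,0,0],[0,0,0,0,0,0],[0,0,0,0,0,0]]}}

```text
t: 43.63
position: [484.6, -81.0, 75.3]
orientation: [-90.0, 0.2, -6.8]
wrist_force: [0.2, -1.3, 0.2]
gripper_width: 0.2
```

Request:
{"method": "apply_moves", "body": {"commands": [[0,0,-4,0,0,0],[0,0,-3,0,0,0],[0,0,-3,0,0,0],[0,0,-2,0,0,0],[0,0,0,0,0,0]]}}

```text
t: 44.05
position: [486.2, -94.2, 77.0]
orientation: [-90.0, -0.1, -6.9]
wrist_force: [0.5, 0.6, 0.1]
gripper_width: 0.1
```

Request:
{"method": "apply_moves", "body": {"commands": [[0,0,-2,0,0,0],[0,0,0,0,0,0]]}}

```text
t: 44.22
position: [486.0, -94.7, 76.6]
orientation: [-89.9, -0.1, -6.9]
wrist_force: [1.1, 4.6, 3.3]
gripper_width: 0.3
```

Run:
```python
from h import *
st();p,_=here();print("local",(p[:2]-CH[:2])@rot(CH[2]))
```

```text
t44.2 [486.  -94.7  76.6] [-89.9  -0.1  -6.9] F [1.1 4.6 3.3] w0.3
local [-49.14047794 -71.50184607]
```

Request:
{"method": "apply_moves", "body": {"commands": [[0,0,-1,0,0,0],[0,0,0,0,0,0]]}}

```text
t: 44.38
position: [486.0, -94.8, 76.7]
orientation: [-89.8, -0.1, -6.9]
wrist_force: [2.4, 6.5, 3.9]
gripper_width: 0.2
```

Request:
{"method": "apply_moves", "body": {"commands": [[0,0,3,0,0,0],[0,-35,0,0,0,0],[0,-35,0,0,0,0],[0,0,0,0,0,0],[0,0,0,0,0,0]]}}

```text
t: 44.8
position: [486.5, -94.3, 147.8]
orientation: [-90.1, -0.2, -6.8]
wrist_force: [-0.1, -0.1, -1.0]
gripper_width: 0.0
```

Run:
```python
from h import *
st();p,y=here()
rows(p,y,[597.2,-314,141],-6.8)
```

```text
t44.8 [486.5 -94.3 147.8] [-90.1  -0.2  -6.8] F [-0.1 -0.1 -1. ] w0.0
[[19, 1, -29, 0, 0.0, 0], [20, 1, -30, 0, 0.0, 0], [19, 1, -29, 0, 0.0, 0], [20, 1, -29, 0, 0.0, 0], [19, 1, -29, 0, 0.0, 0], [20, 1, -30, 0, 0.0, 0], [19, 1, -29, 0, 0.0, 0]]
ends [ 597.2 -314.   140.8] -6.8
```

Force rises with no further motion, so the right turnbutton is at its stop. Now to the power button.

Request:
{"method": "apply_moves", "body": {"commands": [[19,1,-29,0,0,0],[20,1,-30,0,0,0],[19,1,-29,0,0,0],[20,1,-29,0,0,0],[19,1,-29,0,0,0],[20,1,-30,0,0,0],[19,1,-29,0,0,0],[0,0,0,0,0,0]]}}

```text
t: 45.47
position: [597.5, -319.8, 135.8]
orientation: [-90.2, -0.0, -7.0]
wrist_force: [0.3, -0.0, 0.2]
gripper_width: -0.4
```

Request:
{"method": "apply_moves", "body": {"commands": [[0,20,0,0,0,0],[0,20,0,0,0,0],[0,15,0,0,0,0],[0,0,0,0,0,0],[0,0,0,0,0,0]]}}

```text
t: 45.88
position: [594.3, -312.2, 81.8]
orientation: [-89.9, 0.3, -6.8]
wrist_force: [0.8, 0.4, 0.4]
gripper_width: -0.4
```

Run:
```python
from h import *
s=shot("side","s37");t=shot("top","t37");st();crop(t,270,180,400,290,6,"c37t");crop(s,290,150,360,210,8,"c37s")
```

```text
t46.0 [ 596.1 -313.2   84.3] [-90.   -0.   -6.8] F [ 0.2 -0.5  0.2] w-0.4
```

View pics/c37t.png

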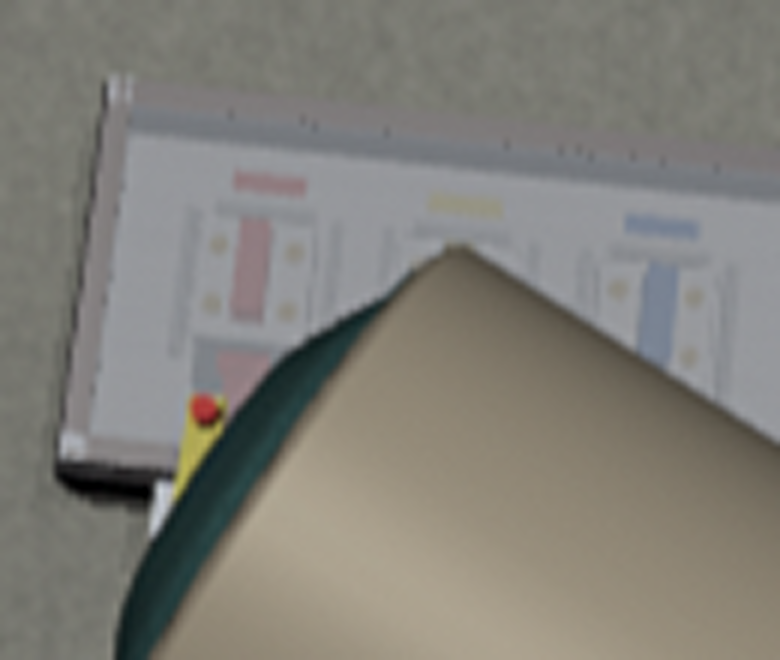

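View pics/c37s.png

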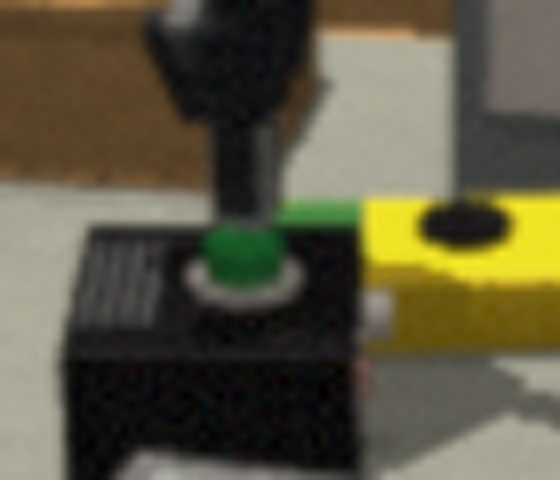

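Request:
{"method": "apply_moves", "body": {"commands": [[0,4,0,0,0,0],[0,4,0,0,0,0],[0,2,0,0,0,0],[0,2,0,0,0,0],[0,0,0,0,0,0]]}}

```text
t: 46.4
position: [596.0, -313.2, 73.0]
orientation: [-90.0, -0.0, -6.8]
wrist_force: [-2.0, 0.8, 7.6]
gripper_width: 0.1
```

Request:
{"method": "apply_moves", "body": {"commands": [[0,2,0,0,0,0],[0,2,0,0,0,0],[0,0,0,0,0,0]]}}

```text
t: 46.65
position: [595.9, -313.1, 68.2]
orientation: [-90.0, -0.0, -6.8]
wrist_force: [-0.6, 0.3, 0.1]
gripper_width: 0.1
```

Request:
{"method": "apply_moves", "body": {"commands": [[0,1,0,0,0,0],[0,1,0,0,0,0],[0,0,0,0,0,0]]}}

```text
t: 46.9
position: [596.0, -313.3, 65.8]
orientation: [-90.0, -0.0, -6.8]
wrist_force: [-0.4, 0.2, 0.2]
gripper_width: -0.0
```

Request:
{"method": "apply_moves", "body": {"commands": [[0,1,0,0,0,0],[0,1,0,0,0,0],[0,0,0,0,0,0]]}}

```text
t: 47.15
position: [596.1, -313.3, 65.7]
orientation: [-90.0, -0.0, -6.8]
wrist_force: [-1.5, 1.1, 9.2]
gripper_width: -0.4
```

Request:
{"method": "apply_moves", "body": {"commands": [[0,-30,0,0,0,0],[0,-40,0,0,0,0],[0,-40,0,0,0,0],[-30,0,-25,0,0,0],[-30,0,-25,0,0,0],[-30,0,-25,0,0,0],[-30,0,-25,0,0,0],[0,0,0,0,0,0]]}}

```text
t: 47.82
position: [458.9, -401.8, 174.0]
orientation: [-90.2, 0.2, -7.1]
wrist_force: [0.6, -0.2, -0.7]
gripper_width: -0.1
```

Request:
{"method": "apply_moves", "body": {"commands": [[-30,0,-25,0,0,0],[-30,0,-20,0,0,0],[-30,0,0,0,0,0],[-30,0,0,0,0,0],[0,0,0,0,0,0],[0,0,0,0,0,0]]}}

```text
t: 48.32
position: [339.5, -428.5, 174.0]
orientation: [-90.0, -0.0, -7.0]
wrist_force: [0.0, -1.0, 0.4]
gripper_width: 0.0
```

Run:
```python
from h import *
s=shot("side","s38");t=shot("top","t38");st();crop(t,270,180,400,290,6,"c38t");crop(s,240,150,380,300,4,"c38s")
```

```text
t48.4 [ 341.3 -428.9  174.1] [-90.   -0.1  -6.8] F [-0.5  0.5  0.8] w0.1
```

View pics/c38t.png

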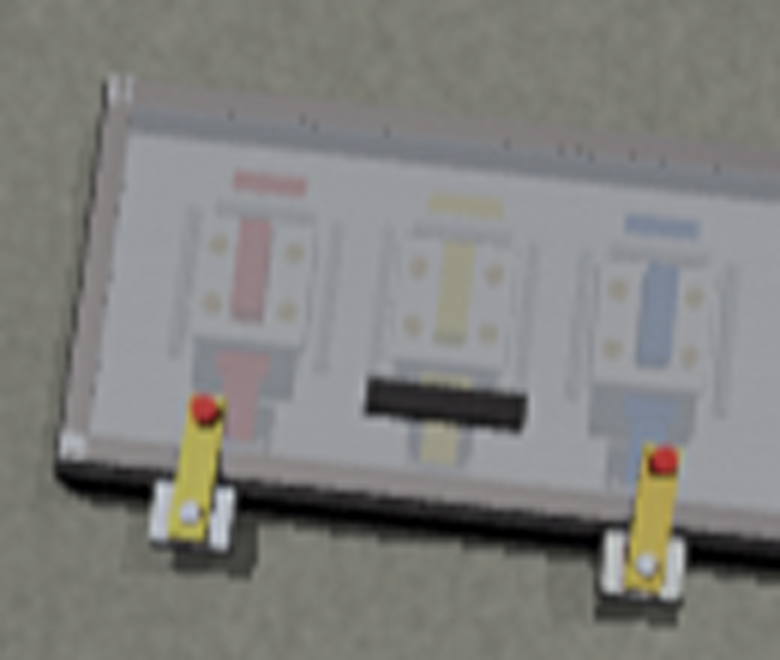

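View pics/c38s.png

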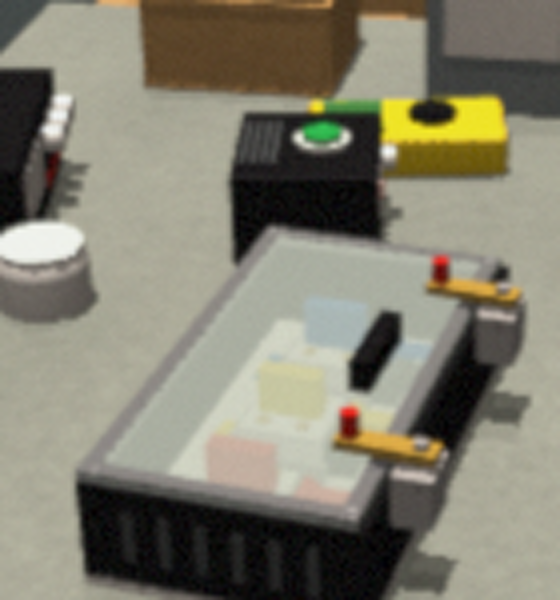

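View pics/t38.png

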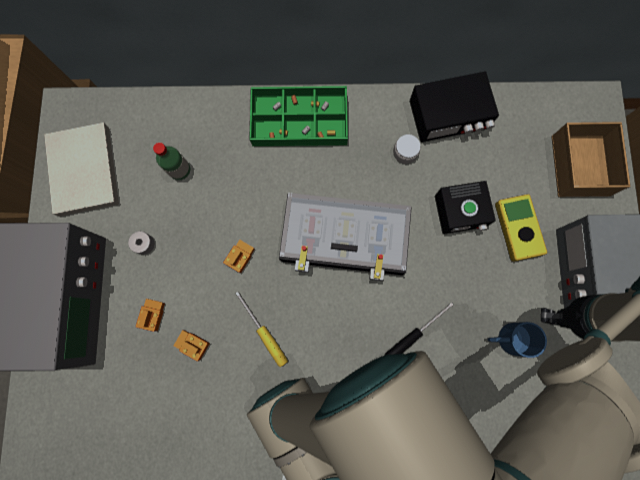

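The pictures show the lid shut, both turnbuttons over it at about 1.6 rad, all clips flat, and the green button low and staying in. The robot is clear of everything.

```bash
python3 -c "
from rig import robot
print(robot.close_job())"
```

```text
the job is handed in; nothing more can be done
None
```

The job is done and handed in at about 48 s, in the order asked. All three modules were on the bench. Each is in the bay of its own colour with the toe to the front, and its clip is snapped flat. The lid is shut, both turnbuttons are at their stops, and the green button was pressed last.

**Last checks (pictures and forces):**
- **Modules and clips:** the pictures show all three modules between their strips with the clips flat.
- **Lid:** it stopped at the rim, with an 18 N reaction when pressed.
- **Turnbuttons:** both measured about 1.6 rad.
- **Power button:** resistance peaked near 7.6 N, then dropped away. In the last picture the cap stays low.
- **Other items:** the screwdrivers, solder reel, mug, tin, meter and orange look-alikes were not touched. The arm ended clear of everything.

**What disagreed or failed:**
- **Fingertip position:** the closed fingertips sit about 13 mm behind the reported TCP, not 22 mm ahead as stated. The first red grasp closed on nothing because of this. I measured the offset by touching the bench and used it from then on.
- **Right turnbutton:** the first push left it at about 1.55 rad. I pushed it to its stop before pressing power.
- **Side camera:** it put the held yellow and blue modules 2–4 mm nearer the front than the arm's reading did. I moved them 1–2 mm to allow for that, and both seated.

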